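Pack the clay presses under the divider flap of the tool chest

TASK

Take the wooden paddle off the tool chest's divider flap and lay it on the cork mat, then lift the flap right up so that it stays open. Stand every wooden clay press on the floor of the lower tier, side by side across it, and slide the keeper up against them gently until you feel the whole row come tight against the far end wall, leaving no gaps. Then shut the flap and lay the paddle flat on it again, along the chest, without knocking over or shoving away the cup and the vase.

Things in the scene. Friction and masses are not known exactly. Their poses are not given: they have to be found in the camera images.
- chest: Open plywood tool chest, fixed, 242 mm (its x) by 152 mm (its y). Origin: centre of its underside, z up. Lower tier: floor 6 mm up, inside from x = -115 to +115 and y = -70 to +70 mm. Walls 6 mm thick: end walls (-x, +x) 80 mm high, side walls 66 mm. The far end wall is the one at +x; the keeper starts at the -x end. The flap is hinged on the +y wall; its handle is on the -y side.
- flap (a joint): Angle of the divider flap: 0 = shut (level, covering the lower tier, resting between the end walls), grows as it is lifted, stop at 1.85 rad (just past upright). Stiff hinge: the flap (0.22 kg) stays where it is left; lifting takes about 3 N at the handle. Flap: board 226 x 152 x 6 mm, its top 72 mm over the chest's underside when shut.
- flap_handle (a point): Middle of the flap's handle: a round steel bar, 12 mm thick, 90 mm long, parallel to the hinge (chest x), carried in the plane of the flap, 45 mm beyond its free edge (when shut: 69 mm above the table, 45 mm outside the chest's -y wall). It lies 197 mm from the hinge axis.
- flap_hinge (a point): Middle of the hinge line of the flap, at chest (0, 76, 69) mm; the line runs along chest x.
- keeper: Dark wooden keeper on a slide along chest x: body 24 mm thick (x), 134 mm (y), 27 mm high; upright grip tab 22 (x) x 30 (y) mm at its middle, top 60 mm above the origin (centre of its underside, on the tier floor). Origin travels from chest x = -102 (starts near it) to +38 mm. Sliding takes 1.2 N, plus about 0.5 N per press pushed; a push of 6 to 8 N means the row is tight. Stays where left.
- press1: Wooden clay press (one of up to four alike; absent ones give no pose): bar 38 mm (its x) by 110 mm (its y) by 22 mm high, with an upright grip block 24 (x) x 30 (y) mm in the middle, top 58 mm above its underside; about 90 g. Origin: centre of the underside, z up. Stands on the table to either side of the chest.
- press2: Wooden clay press (one of up to four alike; absent ones give no pose): bar 38 mm (its x) by 110 mm (its y) by 22 mm high, with an upright grip block 24 (x) x 30 (y) mm in the middle, top 58 mm above its underside; about 90 g. Origin: centre of the underside, z up. Stands on the table to either side of the chest.
- press3: Wooden clay press (one of up to four alike; absent ones give no pose): bar 38 mm (its x) by 110 mm (its y) by 22 mm high, with an upright grip block 24 (x) x 30 (y) mm in the middle, top 58 mm above its underside; about 90 g. Origin: centre of the underside, z up. Stands on the table to either side of the chest.
- press4: Wooden clay press (one of up to four alike; absent ones give no pose): bar 38 mm (its x) by 110 mm (its y) by 22 mm high, with an upright grip block 24 (x) x 30 (y) mm in the middle, top 58 mm above its underside; about 90 g. Origin: centre of the underside, z up. Stands on the table to either side of the chest.
- paddle: Dark wooden beater paddle lying flat, 170 mm along its x, 20 mm thick, about 110 g: blade 50 mm wide from x = -30 to +70 mm, handle 24 mm wide from x = -100 to -30 mm. Origin: on the underside, close below the balance point. Starts on top of the shut flap.
- mat: Cork mat lying fixed on the table, 190 mm (its x) by 100 mm (its y), 4 mm thick. Origin: centre of the underside.
- cup: Bystander: grey clay cup, 68 mm across, 75 mm high, origin at the underside.
- vase: Bystander: terracotta vase, 84 mm across, 115 mm high, origin at the underside.
Mind the look-alikes: they are no part of the job. Leave any purple look-alike of the press3 alone.

How it is judged (in metres and radians):
On the way, in this order (a step that is already met when the one before it is completed fails the run):
1. the paddle lies on the cork mat, let go, with the flap still shut (horizontal distance between paddle and mat below 0.06 m and height (world z) of paddle below 0.012 m and contact force between the fingers and paddle below 0.05 N and value of joint flap below 0.06 rad), for 0.2 s.
2. the flap is lifted upright or beyond (value of joint flap above 1.5 rad), for 0.2 s.
3. every press stands on the floor of the lower tier, with the flap open (x of press1 in the frame of chest between -0.089 and 0.121 m and y of press1 in the frame of chest between -0.02 and 0.02 m and z of press1 in the frame of chest between 0 and 0.012 m and angle between each of press1, press2, press3, press4's own z axis and vertical below 0.1 rad and x of press2 in the frame of chest between -0.089 and 0.121 m and y of press2 in the frame of chest between -0.02 and 0.02 m and z of press2 in the frame of chest between 0 and 0.012 m and x of press3 in the frame of chest between -0.089 and 0.121 m and y of press3 in the frame of chest between -0.02 and 0.02 m and z of press3 in the frame of chest between 0 and 0.012 m and x of press4 in the frame of chest between -0.089 and 0.121 m and y of press4 in the frame of chest between -0.02 and 0.02 m and z of press4 in the frame of chest between 0 and 0.012 m and value of joint flap above 1.3 rad), for 0.2 s.
4. the keeper has been pushed against the row with a felt push (over 2 N), and the row is tight ((x of press1 in the frame of chest between 0.09 and 0.102 m or x of press1 in the frame of chest between 0.052 and 0.064 m or x of press1 in the frame of chest between 0.014 and 0.026 m or x of press1 in the frame of chest between -0.024 and -0.012 m) and angle between the y axis of each of press1, press2, press3, press4 and the y axis of chest, either way round below 0.08 rad and (x of press2 in the frame of chest between 0.09 and 0.102 m or x of press2 in the frame of chest between 0.052 and 0.064 m or x of press2 in the frame of chest between 0.014 and 0.026 m or x of press2 in the frame of chest between -0.024 and -0.012 m) and (x of press3 in the frame of chest between 0.09 and 0.102 m or x of press3 in the frame of chest between 0.052 and 0.064 m or x of press3 in the frame of chest between 0.014 and 0.026 m or x of press3 in the frame of chest between -0.024 and -0.012 m) and (x of press4 in the frame of chest between 0.09 and 0.102 m or x of press4 in the frame of chest between 0.052 and 0.064 m or x of press4 in the frame of chest between 0.014 and 0.026 m or x of press4 in the frame of chest between -0.024 and -0.012 m) and x of any of press1, press2, press3, press4 in the frame of keeper below 0.0345 m and (contact force between keeper and press1 above 2 N or contact force between keeper and press2 above 2 N or contact force between keeper and press3 above 2 N or contact force between keeper and press4 above 2 N)), for 0.02 s.
5. the flap is shut again (value of joint flap below 0.06 rad), for 0.2 s.
At the end, for the whole second after the job is handed in: presses upright on the tier floor, across the chest (0.08 rad, 20 mm of its middle), within 6 mm of gapless 38 mm places from the far wall; keeper within 3.5 mm of the row; flap below 0.06 rad; paddle flat and still on it, within 50 mm of the middle and 0.35 rad of its length (x of press1 in the frame of chest between -0.089 and 0.121 m and y of press1 in the frame of chest between -0.02 and 0.02 m and z of press1 in the frame of chest between 0 and 0.012 m and angle between each of press1, press2, press3, press4, paddle's own z axis and vertical below 0.1 rad and x of press2 in the frame of chest between -0.089 and 0.121 m and y of press2 in the frame of chest between -0.02 and 0.02 m and z of press2 in the frame of chest between 0 and 0.012 m and x of press3 in the frame of chest between -0.089 and 0.121 m and y of press3 in the frame of chest between -0.02 and 0.02 m and z of press3 in the frame of chest between 0 and 0.012 m and x of press4 in the frame of chest between -0.089 and 0.121 m and y of press4 in the frame of chest between -0.02 and 0.02 m and z of press4 in the frame of chest between 0 and 0.012 m and (x of press1 in the frame of chest between 0.09 and 0.102 m or x of press1 in the frame of chest between 0.052 and 0.064 m or x of press1 in the frame of chest between 0.014 and 0.026 m or x of press1 in the frame of chest between -0.024 and -0.012 m) and angle between the y axis of each of press1, press2, press3, press4 and the y axis of chest, either way round below 0.08 rad and (x of press2 in the frame of chest between 0.09 and 0.102 m or x of press2 in the frame of chest between 0.052 and 0.064 m or x of press2 in the frame of chest between 0.014 and 0.026 m or x of press2 in the frame of chest between -0.024 and -0.012 m) and (x of press3 in the frame of chest between 0.09 and 0.102 m or x of press3 in the frame of chest between 0.052 and 0.064 m or x of press3 in the frame of chest between 0.014 and 0.026 m or x of press3 in the frame of chest between -0.024 and -0.012 m) and (x of press4 in the frame of chest between 0.09 and 0.102 m or x of press4 in the frame of chest between 0.052 and 0.064 m or x of press4 in the frame of chest between 0.014 and 0.026 m or x of press4 in the frame of chest between -0.024 and -0.012 m) and x of any of press1, press2, press3, press4 in the frame of keeper below 0.0345 m and value of joint flap below 0.06 rad and x of paddle in the frame of chest between -0.05 and 0.05 m and y of paddle in the frame of chest between -0.05 and 0.05 m and z of paddle in the frame of chest between 0.066 and 0.078 m and angle between the x axis of paddle and the x axis of chest, either way round below 0.35 rad and linear speed of paddle below 0.02 m/s and contact force between the fingers and press1 below 0.05 N and contact force between the fingers and press2 below 0.05 N and contact force between the fingers and press3 below 0.05 N and contact force between the fingers and press4 below 0.05 N and contact force between the fingers and paddle below 0.05 N); the robot touches nothing.
It fails at once if the cup is pushed more than 60 mm or knocked over (distance of cup from where it was at the start of the episode above 0.06 m or angle between cup's own z axis and vertical above 0.5 rad).
It fails at once if the vase is pushed more than 60 mm or knocked over (distance of vase from where it was at the start of the episode above 0.06 m or angle between vase's own z axis and vertical above 0.5 rad).
It fails at once if the keeper is rammed into the presses (over 40 N) (contact force between keeper and press1 above 40 N or contact force between keeper and press2 above 40 N or contact force between keeper and press3 above 40 N or contact force between keeper and press4 above 40 N).
Of press1, press2, press3, press4 only 2 to 4 are there at a start; the rules pass over those that are not, and their reading is None.
At some moment in a run one of press1, press2, press3, press4 may be knocked a few centimetres aside while the robot is not near it.
It also fails if it takes over 210 s, if anything falls off the work surface, if the arm or the gripper's body presses on something with over 40 N, if the wrist force passes 120 N, or if a joint passes its speed limit or range.

ROBOT

A 6-joint arm with a two-finger parallel gripper is mounted at the origin on the work surface. World frame = base frame: x ahead of the robot, y to its left, z up, the work surface at z = 0. Lengths are in mm, angles in degrees, forces in N, time in s.
With the tool pointing down it reaches from about 300 to 850 mm from the base axis. Payload 4.2 kg.
Tool frame: the origin (TCP) lies at the very end of the fingers, on their centre line; the grasp point (between the pads) lies 19 mm behind it; x points along the fingers, y is the direction in which the jaws open and shut, and the axes are right-handed (so a half turn about x gives the same grasp; the last joint's range is limited). The gripper opens to 91 mm and grips with 3 to 60 N. Pads are 32 mm wide; open, the fingers measure 118 mm over their backs; the gripper's body (76 mm by 178 mm) begins 60 mm behind the grasp point.
Start: joints at [66.979, 18.312, 89.639, -0, 72.044, -1.146], TCP at [214.244, 533.613, 213.976] pointing down, gripper open.
Joint ranges: [-177.97, 177.97], [-48.28, 115.42], [12.27, 149.76], [-77.06, 257.06], [2.81, 150.46], [-146.56, 146.56]. Speed limits (degrees/s): [147.25, 147.25, 180, 180, 180, 180].

INTERFACE

Orientations are given as [roll, pitch, yaw] about the fixed x, y, z axes, in that order (R = Rz(yaw) Ry(pitch) Rx(roll)).
In Python, from workcell import sensors, grab_frame, job_done, finder gives the robot as it stands.
- The arm moves only by the tool play_rows, never from a script. Its argument "motion" is a list of rows, each a list of 5 numbers: the shift along the world's x, y, z in m, then the turn about the world's z in rad, then the opening, from 0 (shut) to 1 (fully open). In form: [[tx, ty, tz, roll, fingers], ...]. A call has exactly 8 rows; each row is the pose to reach, as a shift and turn from the pose commanded when the call began; what a row does not reach only later rows make up. A row lasts 1/12 s, in which the tool goes at most 41.7 mm and 7.16 degrees, less where a joint would pass 70% of its speed; a pose out of reach is approached as far as the arm can. A call with a gripper value outside its range is refused whole. The fingers move at their own pace and stop on an object; "squeeze" is the grip in N (left out, the last holds). Time passes only in rows, so rows that repeat a pose let the fingers close, or fill a call up. It gives the time, the measured TCP pose, the force and the opening at its end, in the units of the state.
- sensors.state(): the state, without advancing time (a new reading comes with each control period).
- grab_frame(name): name is "scene" or "top"; returns a dict with "img" (384x512x3 uint8, blue, green, red), "fx", "fy", "cx", "cy" (pixels), "rvec" (rotation vector, rad) and "tvec" (3), from world to camera coordinates, as OpenCV has them. Camera axes: x right, y down, z forward; pixel columns grow to the right and rows downward; lengths in mm; the calibration is good to about 2 mm. A picture is of the moment at which its call begins. There is no depth.
- job_done(): hands the job in, once; it reports no verdict.
Trained networks look in a picture, given as the dict that the camera call returned (one of the last four; its "shot" number tells which), for a name from the list of things; names that differ only in an ending like _2 or _b are one class to them, and where a whole thing is asked for, a point or a joint stands for the part that bears it (a point fixed in the world has none). Each returns a list of dicts, best first, with "conf" (0 to 1); they miss things now and then, are a little off and sometimes report something else, mostly with a low value. They report only what shows in the picture. A call takes as long as a camera call. They do not tell look-alikes from the thing itself.
- finder.spot_in(picture, label): "point" ([column, row] in pixels, amid what is visible of it).
- finder.spot_point(picture, label): "point" ([column, row] in pixels: a listed point, or the origin of a listed thing).
The state is a dict: "time_s": time; "qpos": joint angles; "qvel": joint speeds; "effort": joint torques, N m; "ee_pos": TCP position; "ee_rot": TCP orientation; "force": force on the tool from outside, world axes, zero at the start; "torque": the same for the moment, N m; "gripper_width": finger opening in mm.
Only numpy, scipy, OpenCV 4.12 (cv2) and the standard library are available. Lean on these libraries where they do the work, as an engineer would, in place of code of your own. Each camera call takes 0.05 s, during which the arm holds its last target.

## Working session

There is one attempt and no reset: what is moved stays moved. The work goes in short steps, Python scripts to look and compute and a tool call to move; the robot and the scene stay as the last step left them, time stands still between calls to the robot, and variables do not carry over. Pictures are saved under pics/ and viewed, and the job is handed in when it is done.

Besides the shell and the picture viewer there is one more tool, called after ">>>" by a JSON object that holds its "fn" and its "kwargs", one argument or row to a line. play_rows: Moves the arm, as the interface text tells. Its arguments: {"type":"object","properties":{"motion":{"type":"array","items":{"type":"array","items":{"type":"number"}}},"squeeze":{"type":"number"}},"required":["motion"]}

```bash
ls -la; mkdir -p pics; cat > h.py <<'E'
import numpy as np, cv2, json
from workcell import sensors, grab_frame, job_done, finder
def ray(f,px):
    K=np.array([[f['fx'],0,f['cx']],[0,f['fy'],f['cy']],[0,0,1.]])
    R,_=cv2.Rodrigues(np.array(f['rvec'],float)); t=np.array(f['tvec'],float).ravel()
    o=-R.T@t; d=R.T@np.linalg.inv(K)@np.array([px[0],px[1],1.]); return o,d
def at_z(f,px,z):
    o,d=ray(f,px); return o+d*(z-o[2])/d[2]
def proj(f,P):
    K=np.array([[f['fx'],0,f['cx']],[0,f['fy'],f['cy']],[0,0,1.]])
    p,_=cv2.projectPoints(np.array(P,float).reshape(-1,3),np.array(f['rvec'],float),np.array(f['tvec'],float),K,None); return p.reshape(-1,2)
def shot(name,tag):
    f=grab_frame(name); cv2.imwrite(f'pics/{tag}.png',f['img']); return f
E
python3 - <<'E'
from h import *
print(sensors.state())
a=shot('scene','s0');b=shot('top','t0')
for f in(a,b):
    print({k:f[k] for k in f if k!='img'})
    for l in ['chest','flap','flap_handle','flap_hinge','keeper','press1','paddle','mat','cup','vase']:
        try:
            print(l,[(np.round(d['point']).tolist(),round(d['conf'],2)) for d in finder.spot_point(f,l)][:6],'|',[(np.round(d['point']).tolist(),round(d['conf'],2)) for d in finder.spot_in(f,l)][:6])
        except Exception as e: print(l,e)
E
```

```text
total 12
drwxr-xr-x  3 agent agent 4096 Dec  7 04:20 .
drwxr-xr-x 23 root  root  4096 Dec  7 04:20 ..
drwxr-xr-x  2 agent agent 4096 Dec  7 04:20 pics
{'time_s': 0.0, 'qpos': array([ 6.69794007e+01,  1.83517497e+01,  8.97057674e+01,  1.57322642e-03,
        7.20448629e+01, -1.14609220e+00]), 'qvel': array([-0.02393236, -0.07390941, -0.04676656,  0.01252611, -0.00858602,
       -0.08393242]), 'effort': array([ 4.29404081e-04, -4.12458658e+01, -2.31977355e+01,  7.28148501e-02,
        4.57077404e-02, -1.14919139e-04]), 'ee_pos': array([214.02521155, 533.13773539, 213.12353189]), 'ee_rot': array([ -91.9831058 ,   89.89760908, -113.85809926]), 'force': array([0.04589941, 0.13845926, 0.48628828]), 'torque': array([ 0.02692429, -0.00139727,  0.00475145]), 'gripper_width': 91.30463715050402}
{'fx': 415.03857428537293, 'fy': 415.03857428537293, 'cx': 259.4151975128645, 'cy': 187.80218875734963, 'rvec': array([ 2.10583769,  0.8971103 , -0.40918603]), 'tvec': array([-437.58077319, -211.55394259, 1578.67054029]), 'shot': 1}
chest [([260.0, 206.0], 0.94)] | [([260.0, 200.0], 0.86)]
flap it knows
[... 939 characters left out ...]
0.0, 186.0], 0.96)]
flap it knows: chest, cup, flap_handle, flap_hinge, keeper, mat, paddle, press, vase
flap_handle [([282.0, 183.0], 0.7)] | [([240.0, 183.0], 0.66)]
flap_hinge [([226.0, 187.0], 0.68)] | []
keeper [([130.0, 198.0], 0.49)] | []
press1 [([172.0, 175.0], 0.81), ([320.0, 133.0], 0.69), ([246.0, 187.0], 0.59), ([327.0, 201.0], 0.56)] | [([329.0, 200.0], 0.92), ([172.0, 173.0], 0.82), ([325.0, 237.0], 0.78), ([320.0, 134.0], 0.58)]
paddle [([252.0, 191.0], 0.78)] | [([249.0, 185.0], 0.65)]
mat [([170.0, 232.0], 0.91), ([343.0, 171.0], 0.68)] | [([170.0, 232.0], 0.64)]
cup [([342.0, 171.0], 0.61)] | [([344.0, 168.0], 0.59)]
vase [([127.0, 194.0], 0.87)] | [([122.0, 195.0], 0.73)]
```

```bash
python3 - <<'E'
import cv2
for n,(x0,y0,x1,y1) in {'s0':(100,100,380,310),'t0':(90,90,390,290)}.items():
    i=cv2.imread(f'pics/{n}.png')[y0:y1,x0:x1]; 
    cv2.imwrite(f'pics/{n}c.png',cv2.resize(i,None,fx=2.65,fy=2.65,interpolation=cv2.INTER_CUBIC))
E
```

```text
(no output)
```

View pics/s0.png

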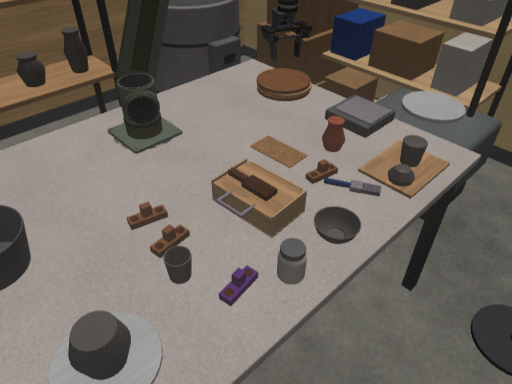

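View pics/s0c.png

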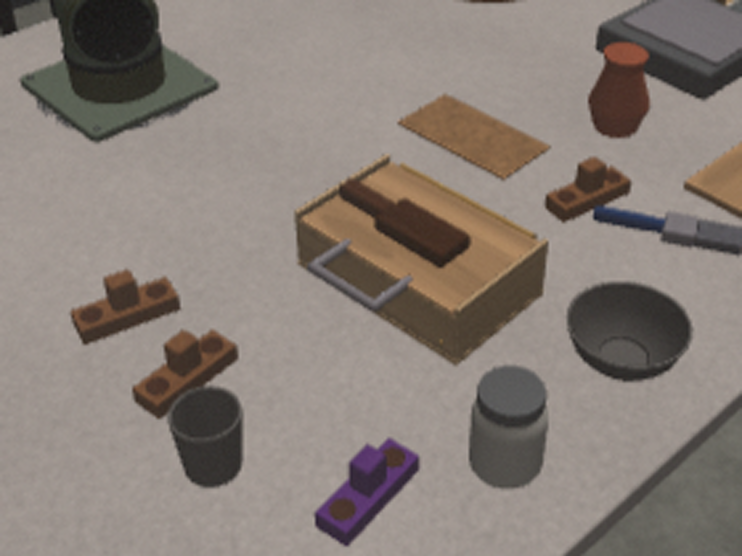

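View pics/t0c.png

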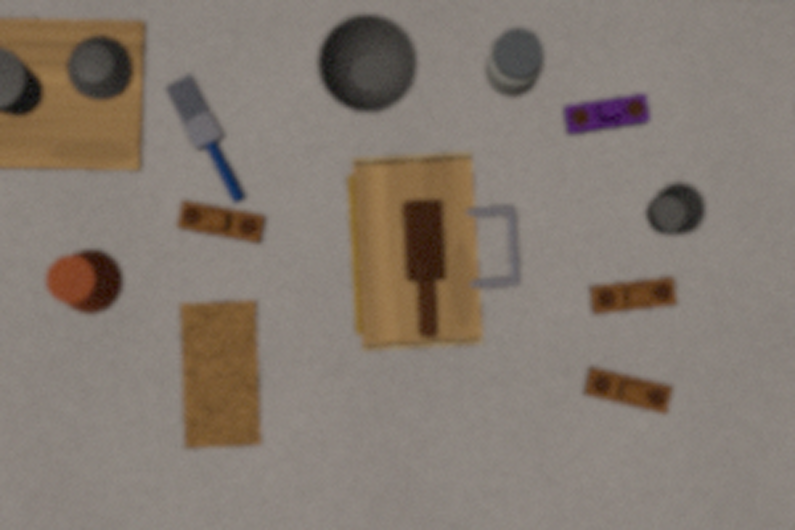

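The scene picture shows brown presses at about (145,215), (170,240) and (322,172); the paddle is at (254,185), the mat at (278,150), the cup at (178,265) and the vase at (334,134). The candidates for "press" are those three brown ones plus the purple look-alike at (239,284), which I'll leave alone. That makes three presses.

```bash
cat >> h.py <<'E'
def tri(obs):
    A=[];b=[]
    for f,px in obs:
        o,d=ray(f,px); d=d/np.linalg.norm(d); M=np.eye(3)-np.outer(d,d); A.append(M); b.append(M@o)
    A=np.vstack(A);b=np.hstack(b); x=np.linalg.lstsq(A,b,rcond=None)[0]; return x, np.abs(A@x-b).max()
E
python3 - <<'E'
from h import *
import pickle
a=shot('scene','s1');b=shot('top','t1')
pickle.dump((a,b),open('f0.pkl','wb'))
S=lambda u,v:(100+u/2.65,100+v/2.65)
T=lambda u,v:(90+u/2.65,90+v/2.65)
def pt(f,l,z): print(l,[(np.round(at_z(f,d['point'],z)).tolist(),round(d['conf'],2)) for d in finder.spot_point(f,l)])
for f in (a,b):
    pt(f,'chest',0);pt(f,'flap_handle',69);pt(f,'flap_hinge',69);pt(f,'press1',0);pt(f,'paddle',72);pt(f,'mat',0);pt(f,'cup',0);pt(f,'vase',0)
# manual handle bar ends: near ends
print('chest top corners z72..80 top view')
for u,v,z in [(355,158,80),(472,155,80),(482,342,80),(365,348,80),(513,207,69),(518,285,69)]:
    print((u,v),np.round(at_z(b,T(u,v),z)).tolist())
print('press tops z22, top')
for u,v in [(223,221),(633,295),(628,389),(607,114)]: print(np.round(at_z(b,T(u,v),22)).tolist())
print('mat',[np.round(at_z(b,T(u,v),4)).tolist() for u,v in [(180,305),(255,302),(260,443),(187,447)]])
print('paddle',[np.round(at_z(b,T(u,v),92)).tolist() for u,v in [(405,202),(442,202),(442,280),(407,280),(420,335),(437,335)]])
E
```

```text
chest [([602.0, 37.0, -0.0], 0.84)]
flap_handle [([595.0, -92.0, 69.0], 0.69)]
flap_hinge [([589.0, 102.0, 69.0], 0.56)]
press1 [([633.0, 277.0, 0.0], 0.96), ([555.0, -260.0, 0.0], 0.86), ([416.0, -256.0, -0.0], 0.58), ([768.0, -216.0, -0.0], 0.55), ([536.0, 60.0, -0.0], 0.43)]
paddle [([597.0, 5.0, 72.0], 0.86), ([611.0, -98.0, 72.0], 0.28)]
mat [([425.0, 277.0, 0.0], 0.87)]
cup [([657.0, -303.0, 0.0], 0.86), ([525.0, 67.0, 0.0], 0.63)]
vase [([563.0, 437.0, 0.0], 0.56), ([429.0, 284.0, 0.0], 0.53)]
chest [([589.0, 29.0, 0.0], 0.64)]
flap_handle [([599.0, -105.0, 69.0], 0.92), ([430.0, -247.0, 69.0], 0.17)]
flap_hinge [([586.0, 97.0, 69.0], 0.74), ([626.0, 270.0, 69.0], 0.18)]
press1 [([417.0, -259.0, 0.0], 0.77), ([548.0, -263.0, 0.0], 0.77), ([635.0, 290.0, 0.0], 0.74), ([790.0, -224.0, 0.0], 0.55)]
paddle [([584.0, 15.0, 72.0], 0.66)]
mat [([435.0, 283.0, 0.0], 0.81)]
cup [([657.0, -308.0, 0.0], 0.75)]
vase [([550.0, 439.0, 0.0], 0.85)]
chest top corners z72..80 top view
(355, 158) [710.0, 102.0, 80.0]
(472, 155) [716.0, -44.0, 80.0]
(482, 342) [482.0, -59.0, 80.0]
(365, 348) [473.0, 86.0, 80.0]
(513, 207) [652.0, -97.0, 69.0]
(518, 285) [554.0, -104.0, 69.0]
press tops z22, top
[633.0, 277.0, 22.0]
[544.0, -258.0, 22.0]
[422.0, -252.0, 22.0]
[782.0, -223.0, 22.0]
mat [[524.0, 334.0, 4.0], [529.0, 236.0, 4.0], [345.0, 225.0, 4.0], [339.0, 320.0, 4.0]]
paddle [[654.0, 39.0, 92.0], [655.0, -7.0, 92.0], [558.0, -8.0, 92.0], [557.0, 35.0, 92.0], [490.0, 18.0, 92.0], [490.0, -3.0, 92.0]]
```

```bash
cat >> h.py <<'E'
from scipy.optimize import minimize
def box(x0,x1,y0,y1,z0,z1,top=True):
    c=[(x0,y0),(x1,y0),(x1,y1),(x0,y1)]; L=[]
    for i in range(4):
        p,q=c[i],c[(i+1)%4]
        L.append(((*p,z1),(*q,z1)))
        if not top: L.append(((*p,z0),(*q,z0))); L.append(((*p,z0),(*p,z1)))
    return L
def sample(L,step=2.):
    P=[]
    for p,q in L:
        p=np.array(p,float);q=np.array(q,float);n=max(2,int(np.linalg.norm(q-p)/step))
        P.append(p+(q-p)*np.linspace(0,1,n)[:,None])
    return np.vstack(P)
def pose(P,x,y,yaw,z=0):
    c,s=np.cos(yaw),np.sin(yaw); return np.c_[x+c*P[:,0]-s*P[:,1],y+s*P[:,0]+c*P[:,1],P[:,2]+z]
def dts(f,lo=40,hi=90):
    g=cv2.resize(f['img'],None,fx=3,fy=3,interpolation=cv2.INTER_CUBIC)
    g=cv2.GaussianBlur(g,(0,0),2)
    e=np.zeros(g.shape[:2],np.uint8)
    for k in range(3): e|=cv2.Canny(g[:,:,k],lo,hi)
    return cv2.distanceTransform(255-e,cv2.DIST_L2,5)/3,e
def fit(frames,P,x,y,yaw,z=0,lo=15,hi=35,rng=(12,12,.12)):
    D=[dts(f,lo,hi)[0] for f in frames]
    def cost(v):
        t=0;W=pose(P,v[0],v[1],v[2]/100,z)
        for f,d in zip(frames,D):
            p=(proj(f,W)+.5)*3-.5
            m=cv2.remap(d.astype(np.float32),p[:,0].astype(np.float32).reshape(-1,1),p[:,1].astype(np.float32).reshape(-1,1),cv2.INTER_LINEAR,borderValue=9)
            t+=np.minimum(m,4).mean()
        return t
    best=None
    for dx in (-6,0,6):
        for dy in (-6,0,6):
            for dw in (-4,0,4):
                r=minimize(cost,[x+dx,y+dy,yaw*100+dw],method='Nelder-Mead',options=dict(xatol=.05,fatol=1e-4,initial_simplex=[[x+dx,y+dy,yaw*100+dw],[x+dx+4,y+dy,yaw*100+dw],[x+dx,y+dy+4,yaw*100+dw],[x+dx,y+dy,yaw*100+dw+4]]))
                if best is None or r.fun<best.fun: best=r
    v=best.x; return v[0],v[1],v[2]/100,best.fun
PRESS=sample(box(-19,19,-55,55,0,22)+box(-12,12,-15,15,22,58))
PADDLE=sample([((-30,-25,20),(70,-25,20)),((70,-25,20),(70,25,20)),((70,25,20),(-30,25,20)),((-30,25,20),(-30,12,20)),((-30,12,20),(-100,12,20)),((-100,12,20),(-100,-12,20)),((-100,-12,20),(-30,-12,20)),((-30,-12,20),(-30,-25,20))])
MAT=sample(box(-95,95,-50,50,0,4))
CHEST=sample([((-121,-76,80),(-121,76,80)),((121,-76,80),(121,76,80)),((-113,-76,72),(113,-76,72)),((-45,-121,69),(45,-121,69))])
def overlay(f,sets,name,crop,k=3):
    x0,y0,x1,y1=crop
    i=cv2.resize(f['img'][y0:y1,x0:x1],None,fx=k,fy=k,interpolation=cv2.INTER_CUBIC)
    for W,c in sets:
        for p in proj(f,W): cv2.circle(i,(int((p[0]-x0+.5)*k),int((p[1]-y0+.5)*k)),0,c,-1)
    cv2.imwrite(f'pics/{name}.png',i)
E
python3 - <<'E'
from h import *
import pickle
a,b=pickle.load(open('f0.pkl','rb'))
R={}
for n,P,x,y,w,z in [('chest',CHEST,595,21.5,.067,0),('paddle',PADDLE,590,15,.04,72),('mat',MAT,434,279,.06,0),('pA',PRESS,544,-258,.1,0),('pB',PRESS,422,-252,-.2,0),('pC',PRESS,633,277,-.13,0)]:
    for fs,t in (((a,b),'both'),((a,),'scene'),((b,),'top')):
        r=fit(fs,P,x,y,w,z); print(n,t,np.round(r,3).tolist())
        if t=='both': R[n]=(P,r,z)
cols=[(0,255,0),(0,0,255),(255,255,0),(255,0,255),(0,255,255),(255,0,0)]
s=[(pose(P,*r[:3],z),c) for (P,r,z),c in zip(R.values(),cols)]
overlay(a,s,'o_s',(120,120,360,290));overlay(b,s,'o_t',(130,110,370,280))
E
```

```text
chest both [595.917, 24.796, 0.072, 0.979]
chest scene [596.195, 24.387, 0.075, 0.255]
chest top [596.155, 25.994, 0.066, 0.684]
paddle both [588.744, 14.344, 0.056, 0.726]
paddle scene [589.641, 12.754, 0.055, 0.409]
paddle top [588.884, 15.056, 0.062, 0.262]
mat both [436.82, 280.23, 0.051, 0.461]
mat scene [438.325, 276.783, 0.056, 0.204]
mat top [436.476, 280.532, 0.057, 0.203]
pA both [545.233, -258.804, 0.126, 0.879]
pA scene [545.267, -259.288, 0.128, 0.249]
pA top [545.943, -256.641, 0.129, 0.576]
pB both [422.564, -251.501, -0.223, 0.88]
pB scene [421.593, -254.502, -0.223, 0.348]
pB top [423.381, -249.824, -0.222, 0.417]
pC both [634.634, 279.233, -0.162, 0.742]
pC scene [634.731, 279.234, -0.161, 0.34]
pC top [634.487, 279.319, -0.167, 0.399]
```

View pics/o_s.png

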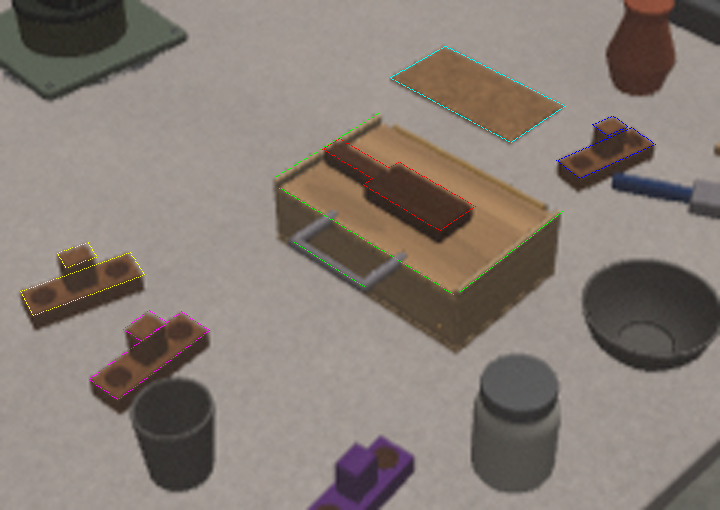

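View pics/o_t.png

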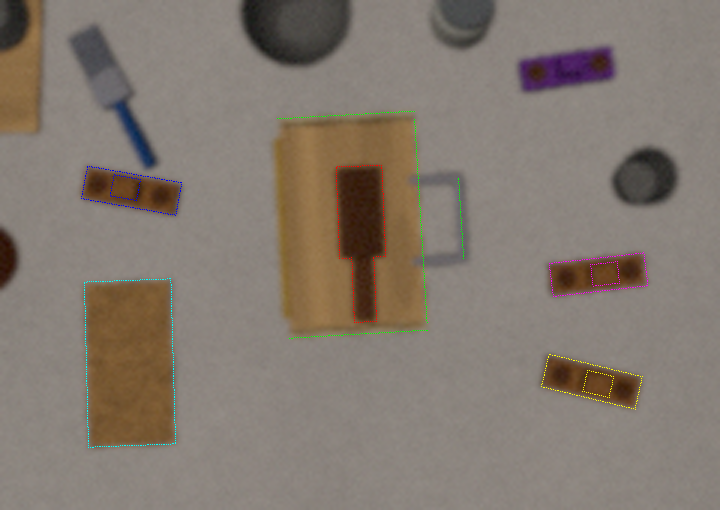

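```bash
cat >> h.py <<'E'
from scipy.spatial.transform import Rotation as Ro
def st():
    s=sensors.state(); R=Ro.from_euler('xyz',s['ee_rot'],degrees=True).as_matrix()
    print('t',round(s['time_s'],2),'tcp',np.round(s['ee_pos'],1).tolist(),'jaw',np.round(np.degrees(np.arctan2(R[1,1],R[0,1])),1),'w',round(s['gripper_width'],1),'F',np.round(s['force'],2).tolist(),'q',np.round(s['qpos'],1).tolist())
    return s
E
python3 -c "
from h import *
s=st();print(Ro.from_euler('xyz',s['ee_rot'],degrees=True).as_matrix().round(3))"
```

```text
t 2.8 tcp [214.2, 533.6, 214.0] jaw 68.1 w 91.1 F [0.29, -0.44, 0.63] q [67.0, 18.3, 89.6, -0.0, 72.0, -1.1]
[[ 0.     0.373  0.928]
 [ 0.     0.928 -0.373]
 [-1.     0.     0.   ]]
```

>>> {"fn": "play_rows", "kwargs": {
  "motion": [
    [0.375,-0.52,0,0.438,1],
    [0.375,-0.52,0,0.438,1],
    [0.375,-0.52,0,0.438,1],
    [0.375,-0.52,0,0.438,1],
    [0.375,-0.52,0,0.438,1],
    [0.375,-0.52,0,0.438,1],
    [0.375,-0.52,0,0.438,1],
    [0.375,-0.52,0,0.438,1]
  ]
}}

```text
time_s: 3.47
ee_pos: [406.2, 267.0, 214.2]
ee_rot: [36.9, 90.0, 40.1]
force: [0.8, 0.0, 0.0]
gripper_width: 91.2
```

>>> {"fn": "play_rows", "kwargs": {
  "motion": [
    [0.18,-0.25,0,0,0.75],
    [0.18,-0.25,0,0,0.75],
    [0.18,-0.25,0,0,0.75],
    [0.18,-0.25,0,0,0.75],
    [0.18,-0.25,0,0,0.75],
    [0.18,-0.25,0,0,0.75],
    [0.18,-0.25,0,0,0.75],
    [0.18,-0.25,0,0,0.75]
  ]
}}

```text
time_s: 4.13
ee_pos: [588.1, 14.4, 213.7]
ee_rot: [-47.6, 89.8, -44.6]
force: [-0.1, 0.9, -0.4]
gripper_width: 68.2
```

```bash
python3 -c "
from h import *
s=st()"
```

```text
t 4.13 tcp [588.1, 14.4, 213.7] jaw 93.0 w 68.2 F [-0.13, 0.9, -0.42] q [0.3, 19.5, 88.0, -0.1, 72.5, -92.6]
```

>>> {"fn": "play_rows", "kwargs": {
  "motion": [
    [0.001,0,-0.04,0,0.75],
    [0.001,0,-0.08,0,0.75],
    [0.001,0,-0.115,0,0.75],
    [0.001,0,-0.13,0,0.75],
    [0.001,0,-0.1365,0,0.75],
    [0.001,0,-0.1365,0,0.5],
    [0.001,0,-0.1365,0,0.4],
    [0.001,0,-0.1365,0,0.4]
  ],
  "squeeze": 20
}}

```text
time_s: 4.8
ee_pos: [587.7, 18.9, 79.3]
ee_rot: [-4.2, 89.8, -1.0]
force: [0.0, -0.8, 0.4]
gripper_width: 51.1
```

>>> {"fn": "play_rows", "kwargs": {
  "motion": [
    [0,0,0,0,0.3],
    [0,0,0,0,0.3],
    [0,0,0,0,0.3],
    [0,0,0,0,0.3],
    [0,0,0.01,0,0.3],
    [0,0,0.04,0,0.3],
    [0,0,0.08,0,0.3],
    [0,0,0.08,0,0.3]
  ]
}}

```text
time_s: 5.47
ee_pos: [590.6, 18.9, 165.3]
ee_rot: [-1.9, 89.2, 1.4]
force: [0.8, -0.6, -0.7]
gripper_width: 50.2
```

```bash
python3 -c "
from h import *
s=st()
f=shot('scene','s2')
cv2.imwrite('pics/s2c.png',cv2.resize(f['img'][40:260,180:400],None,fx=2.6,fy=2.6))"
```

```text
t 5.47 tcp [590.6, 18.9, 165.3] jaw 93.2 w 50.2 F [0.77, -0.61, -0.69] q [0.7, 21.3, 92.5, 0.0, 65.5, -92.5]
```

View pics/s2c.png

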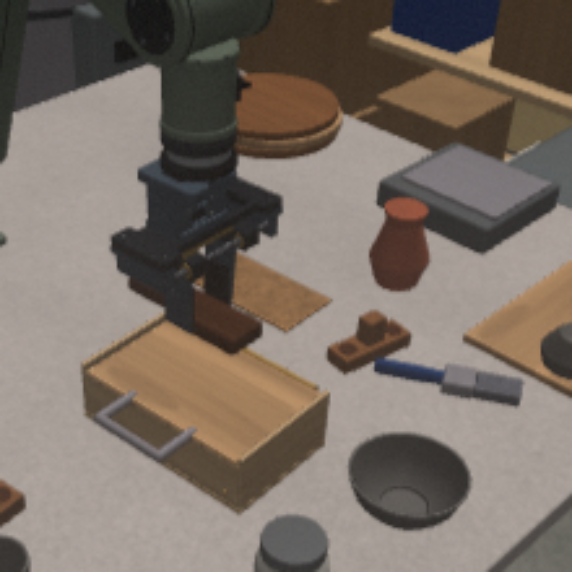

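The paddle is held level above the flap (crop 200,310), and its width of 50 mm matches the blade. Next I'll move it to the mat.

>>> {"fn": "play_rows", "kwargs": {
  "motion": [
    [-0.154,0.261,0,0,0.3],
    [-0.154,0.261,0,0,0.3],
    [-0.154,0.261,0,0,0.3],
    [-0.154,0.261,0,0,0.3],
    [-0.154,0.261,0,0,0.3],
    [-0.154,0.261,0,0,0.3],
    [-0.154,0.261,0,0,0.3],
    [-0.154,0.261,0,0,0.3]
  ]
}}

```text
time_s: 6.18
ee_pos: [428.6, 283.3, 156.8]
ee_rot: [158.7, 89.8, 162.2]
force: [-0.1, 0.4, -0.5]
gripper_width: 50.1
```

>>> {"fn": "play_rows", "kwargs": {
  "motion": [
    [0,0,-0.04,0,0.3],
    [0,0,-0.08,0,0.3],
    [0,0,-0.11,0,0.3],
    [0,0,-0.13,0,0.3],
    [0,0,-0.138,0,0.3],
    [0,0,-0.138,0,0.3],
    [0,0,-0.138,0,0.3],
    [0,0,-0.138,0,0.3]
  ]
}}

```text
time_s: 6.85
ee_pos: [433.6, 280.3, 20.8]
ee_rot: [29.1, 89.8, 32.3]
force: [0.7, 0.4, -0.5]
gripper_width: 49.6
```

```bash
python3 -c "
from h import *
s=st()"
```

```text
t 6.85 tcp [433.6, 280.3, 20.8] jaw 93.2 w 49.6 F [0.69, 0.38, -0.49] q [31.6, 24.8, 112.0, 0.0, 43.1, -61.6]
```

>>> {"fn": "play_rows", "kwargs": {
  "motion": [
    [0,0,-0.004,0,0.3],
    [0,0,-0.007,0,0.3],
    [0,0,-0.0095,0,0.3],
    [0,0,-0.0095,0,0.3],
    [0,0,-0.0095,0,0.3],
    [0,0,-0.0095,0,0.3],
    [0,0,-0.0095,0,0.3],
    [0,0,-0.0095,0,0.3]
  ]
}}

```text
time_s: 7.52
ee_pos: [432.9, 280.0, 11.0]
ee_rot: [27.3, 89.9, 30.5]
force: [-1.1, -0.7, 4.8]
gripper_width: 49.5
```

>>> {"fn": "play_rows", "kwargs": {
  "motion": [
    [0,0,0.001,0,0.8],
    [0,0,0.001,0,0.8],
    [0,0,0.001,0,0.8],
    [0,0,0.001,0,0.8],
    [0,0,0.03,0,0.8],
    [0,0,0.07,0,0.8],
    [0,0,0.11,0,0.8],
    [0,0,0.15,0,0.8]
  ]
}}

```text
time_s: 8.18
ee_pos: [431.9, 279.5, 161.4]
ee_rot: [-156.2, 89.9, -153.0]
force: [0.8, 0.7, -0.8]
gripper_width: 73.0
```

```bash
python3 -c "
from h import *
s=st()
f=shot('scene','s3');b=shot('top','t3')
cv2.imwrite('pics/s3c.png',cv2.resize(f['img'][90:310,100:380],None,fx=2.6,fy=2.6))
cv2.imwrite('pics/t3c.png',cv2.resize(b['img'][90:310,100:380],None,fx=2.6,fy=2.6))"
```

```text
t 8.18 tcp [431.9, 279.5, 161.4] jaw 93.2 w 73.0 F [0.83, 0.68, -0.75] q [31.6, 15.3, 102.1, 0.0, 62.7, -61.6]
```

View pics/s3c.png

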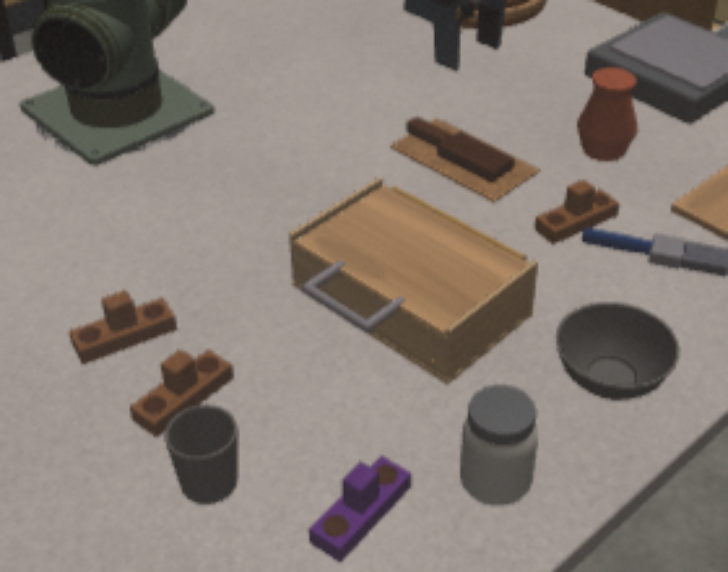

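View pics/t3c.png

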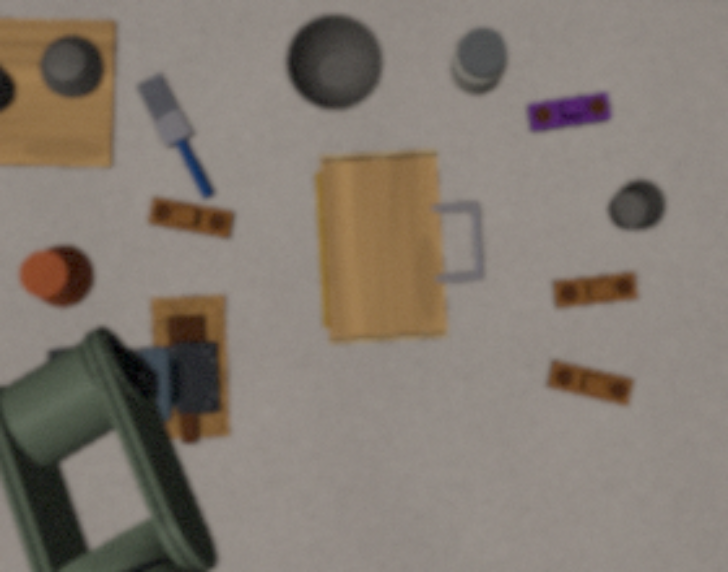

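```bash
python3 - <<'E'
from h import *
import pickle
a=shot('scene','s4');b=shot('top','t4'); pickle.dump((a,b),open('f1.pkl','wb'))
W=[((-121,-76,80),(-121,76,80)),((121,-76,80),(121,76,80)),((-115,-76,80),(-115,76,80)),((-121,-76,0),(121,-76,0)),((121,-76,0),(121,-76,80)),((-113,-76,72),(113,-76,72))]
H=[((-51,-127,69),(51,-127,69)),((-39,-115,69),(39,-115,69)),((-51,-127,69),(-51,-82,69)),((51,-127,69),(51,-82,69)),((-39,-115,69),(-39,-80,69)),((39,-115,69),(39,-80,69))]
WT=W[:2]+[W[5]]
r1=fit((a,),sample(W+H),596,23,.07); r2=fit((b,),sample(WT+H),596,23,.07)
print(np.round(r1,3),np.round(r2,3))
for r,f,n,c in ((r1,a,'s',(180,140,320,240)),(r2,b,'t',(200,120,310,240))):
    overlay(f,[(pose(sample(W+H),*r[:3]),(0,255,0))],'o1'+n,c,5)
E
```

```text
[5.95627e+02 2.40070e+01 7.30000e-02 4.59000e-01] [5.9612e+02 2.5226e+01 7.1000e-02 4.7300e-01]
```

View pics/o1s.png

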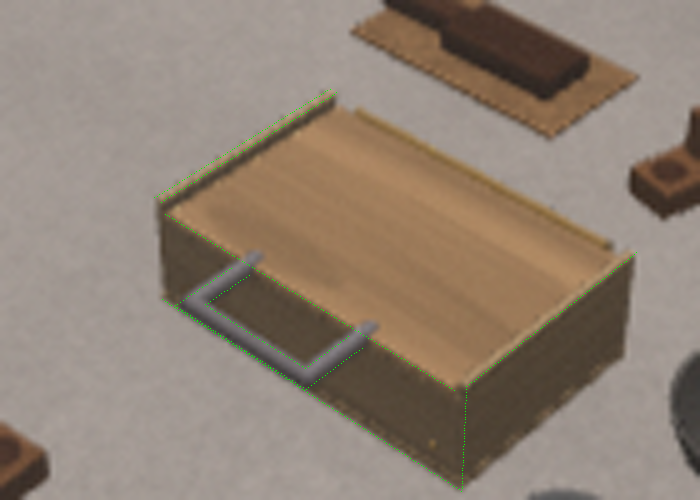

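View pics/o1t.png

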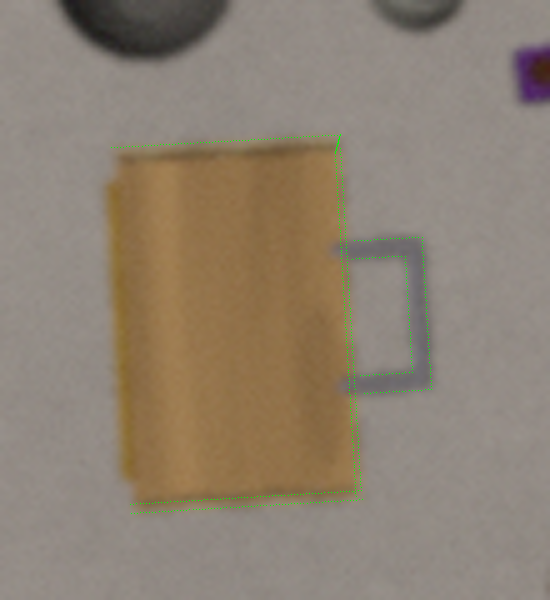

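>>> {"fn": "play_rows", "kwargs": {
  "motion": [
    [0.172,-0.375,0,0.016,0.44],
    [0.172,-0.375,0,0.016,0.44],
    [0.172,-0.375,0,0.016,0.44],
    [0.172,-0.375,0,0.016,0.44],
    [0.172,-0.375,0,0.016,0.44],
    [0.172,-0.375,0,0.016,0.44],
    [0.172,-0.375,0,0.016,0.44],
    [0.172,-0.375,0,0.016,0.44]
  ]
}}

```text
time_s: 9.05
ee_pos: [570.5, -25.2, 157.5]
ee_rot: [169.3, 89.7, 173.4]
force: [0.8, -0.1, 0.1]
gripper_width: 39.9
```

>>> {"fn": "play_rows", "kwargs": {
  "motion": [
    [0.034,-0.072,0,0,0.44],
    [0.034,-0.072,0,0,0.44],
    [0.034,-0.072,0,0,0.44],
    [0.034,-0.072,0,0,0.44],
    [0.034,-0.072,0,0,0.44],
    [0.034,-0.072,0,0,0.44],
    [0.034,-0.072,0,0,0.44],
    [0.034,-0.072,0,0,0.44]
  ]
}}

```text
time_s: 9.72
ee_pos: [605.0, -93.9, 160.0]
ee_rot: [137.8, 90.0, 142.0]
force: [-0.3, -0.3, -0.5]
gripper_width: 40.2
```

```bash
python3 -c "
from h import *
s=st()"
```

```text
t 9.72 tcp [605.0, -93.9, 160.0] jaw 94.2 w 40.2 F [-0.26, -0.34, -0.5] q [-9.9, 23.7, 89.3, 0.0, 67.0, -104.1]
```

>>> {"fn": "play_rows", "kwargs": {
  "motion": [
    [0,-0.002,-0.03,0,0.44],
    [0,-0.002,-0.06,0,0.44],
    [0,-0.002,-0.085,0,0.44],
    [0,-0.002,-0.1,0,0.44],
    [0,-0.002,-0.109,0,0.44],
    [0,-0.002,-0.109,0,0.44],
    [0,-0.002,-0.109,0,0.44],
    [0,-0.002,-0.109,0,0.44]
  ]
}}

```text
time_s: 10.38
ee_pos: [606.5, -97.1, 52.4]
ee_rot: [-12.9, 89.8, -8.7]
force: [-0.3, 0.3, 0.2]
gripper_width: 40.4
```

```bash
python3 -c "
from h import *
s=st()
f=shot('scene','s5')
cv2.imwrite('pics/s5c.png',cv2.resize(f['img'][120:270,150:350],None,fx=3.5,fy=3.5))"
```

```text
t 10.38 tcp [606.5, -97.1, 52.4] jaw 94.2 w 40.4 F [-0.26, 0.25, 0.2] q [-10.2, 29.6, 96.7, 0.0, 53.6, -104.3]
```

View pics/s5c.png

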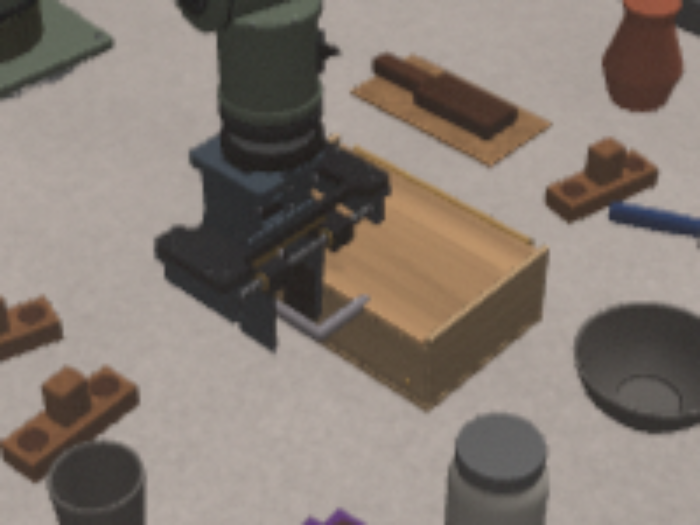

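Fingers straddle the bar at crop (300,310). Next I'll close them on it gently.

>>> {"fn": "play_rows", "kwargs": {
  "motion": [
    [0,0,0,0,0.05],
    [0,0,0,0,0.05],
    [0,0,0,0,0.05],
    [0,0,0,0,0.05],
    [0,0,0,0,0.05],
    [0,0,0,0,0.05],
    [0,0,0,0,0.05],
    [0,0,0,0,0.05]
  ],
  "squeeze": 12
}}

```text
time_s: 11.1
ee_pos: [605.4, -97.1, 51.2]
ee_rot: [44.8, 90.0, 49.0]
force: [-0.8, 1.5, 1.7]
gripper_width: 11.8
```

```bash
python3 -c "
from h import *
s=st()
u=np.array([-np.sin(.072),np.cos(.072)])  # chest +y in world
for th in np.arange(0,1.86,.1):
    d=197*(1-np.cos(th)); print(round(th,2),np.round([d*u[0],d*u[1],197*np.sin(th)],1).tolist())
"
```

```text
t 11.1 tcp [605.4, -97.1, 51.2] jaw 94.1 w 11.8 F [-0.8, 1.53, 1.68] q [-10.2, 29.6, 96.8, 0.0, 53.6, -104.3]
0.0 [-0.0, 0.0, 0.0]
0.1 [-0.1, 1.0, 19.7]
0.2 [-0.3, 3.9, 39.1]
0.3 [-0.6, 8.8, 58.2]
0.4 [-1.1, 15.5, 76.7]
0.5 [-1.7, 24.1, 94.4]
0.6 [-2.5, 34.3, 111.2]
0.7 [-3.3, 46.2, 126.9]
0.8 [-4.3, 59.6, 141.3]
0.9 [-5.4, 74.3, 154.3]
1.0 [-6.5, 90.3, 165.8]
1.1 [-7.7, 107.4, 175.6]
1.2 [-9.0, 125.3, 183.6]
1.3 [-10.4, 143.9, 189.8]
1.4 [-11.8, 163.1, 194.1]
1.5 [-13.2, 182.6, 196.5]
1.6 [-14.6, 202.2, 196.9]
1.7 [-16.0, 221.8, 195.4]
1.8 [-17.4, 241.1, 191.8]
```

>>> {"fn": "play_rows", "kwargs": {
  "motion": [
    [0,0.0004,0.0118,0,0.05],
    [0,0.0014,0.0236,0,0.05],
    [0,0.0035,0.0372,0,0.05],
    [-0.0005,0.0066,0.0506,0,0.05],
    [-0.0007,0.01,0.062,0,0.05],
    [-0.001,0.014,0.073,0,0.05],
    [-0.0013,0.0187,0.084,0,0.05],
    [-0.0017,0.0241,0.0944,0,0.05]
  ]
}}

```text
time_s: 11.77
ee_pos: [603.8, -73.9, 146.9]
ee_rot: [-77.6, 89.9, -73.5]
force: [0.4, -4.7, -1.1]
gripper_width: 11.4
```

```bash
python3 -c "
from h import *
s=st()
u=np.array([-np.sin(.072),np.cos(.072)])
P=lambda th:np.array([197*(1-np.cos(th))*u[0],197*(1-np.cos(th))*u[1],197*np.sin(th)])
for a,b in ((.5,1.1),(1.1,1.62)):
  print([np.round((P(t)-P(a))/1e3,4).tolist() for t in np.linspace(a,b,9)[1:]])
a=1.62
print([np.round((P(t)-P(a))/1e3,4).tolist() for t in (1.67,1.72,1.76,1.8)])
"
```

```text
t 11.77 tcp [603.8, -73.9, 146.9] jaw 94.2 w 11.4 F [0.42, -4.66, -1.11] q [-8.0, 24.0, 91.0, -0.1, 65.0, -102.1]
[[-0.0005, 0.0075, 0.0127], [-0.0012, 0.016, 0.0248], [-0.0018, 0.0254, 0.0362], [-0.0026, 0.0355, 0.0469], [-0.0034, 0.0465, 0.0568], [-0.0042, 0.0581, 0.0658], [-0.0051, 0.0704, 0.0739], [-0.006, 0.0833, 0.0811]]
[[-0.0008, 0.0116, 0.0054], [-0.0017, 0.0235, 0.0101], [-0.0026, 0.0356, 0.014], [-0.0035, 0.048, 0.0171], [-0.0044, 0.0606, 0.0193], [-0.0053, 0.0733, 0.0208], [-0.0062, 0.086, 0.0214], [-0.0071, 0.0988, 0.0212]]
[[-0.0007, 0.0098, -0.0007], [-0.0014, 0.0195, -0.002], [-0.002, 0.0273, -0.0033], [-0.0025, 0.035, -0.0049]]
```

>>> {"fn": "play_rows", "kwargs": {
  "motion": [
    [-0.0005,0.0075,0.0127,0,0.05],
    [-0.0012,0.016,0.0248,0,0.05],
    [-0.0018,0.0254,0.0362,0,0.05],
    [-0.0026,0.0355,0.0469,0,0.05],
    [-0.0034,0.0465,0.0568,0,0.05],
    [-0.0042,0.0581,0.0658,0,0.05],
    [-0.0051,0.0704,0.0739,0,0.05],
    [-0.006,0.0833,0.0811,0,0.05]
  ]
}}

```text
time_s: 12.43
ee_pos: [598.0, 8.1, 230.4]
ee_rot: [-59.1, 89.6, -55.0]
force: [-0.7, -7.5, 6.7]
gripper_width: 11.4
```

>>> {"fn": "play_rows", "kwargs": {
  "motion": [
    [-0.0008,0.0116,0.0054,0,0.05],
    [-0.0017,0.0235,0.0101,0,0.05],
    [-0.0026,0.0356,0.014,0,0.05],
    [-0.0035,0.048,0.0171,0,0.05],
    [-0.0044,0.0606,0.0193,0,0.05],
    [-0.0053,0.0733,0.0208,0,0.05],
    [-0.0062,0.086,0.0214,0,0.05],
    [-0.0071,0.0988,0.0212,0,0.05]
  ]
}}

```text
time_s: 13.1
ee_pos: [590.6, 109.9, 249.5]
ee_rot: [1.2, 89.9, 5.4]
force: [0.8, -2.4, 2.5]
gripper_width: 11.6
```

>>> {"fn": "play_rows", "kwargs": {
  "motion": [
    [-0.0007,0.0098,-0.0007,0,0.05],
    [-0.0014,0.0195,-0.002,0,0.05],
    [-0.002,0.0273,-0.0033,0,0.05],
    [-0.0025,0.035,-0.0049,0,0.05],
    [-0.0025,0.035,-0.0049,0,0.05],
    [-0.0025,0.035,-0.0049,0,0.05],
    [-0.0025,0.035,-0.0049,0,0.05],
    [-0.0025,0.035,-0.0049,0,0.05]
  ]
}}

```text
time_s: 13.77
ee_pos: [588.0, 145.4, 243.1]
ee_rot: [84.3, 89.8, 88.5]
force: [0.8, 3.3, 6.4]
gripper_width: 11.7
```

```bash
python3 -c "
from h import *
s=st()
f=shot('scene','s6')
cv2.imwrite('pics/s6c.png',cv2.resize(f['img'][80:270,130:350],None,fx=3,fy=3))"
```

```text
t 13.77 tcp [588.0, 145.4, 243.1] jaw 94.1 w 11.7 F [0.83, 3.3, 6.41] q [12.7, 20.2, 82.6, 0.2, 77.2, -81.5]
```

View pics/s6c.png

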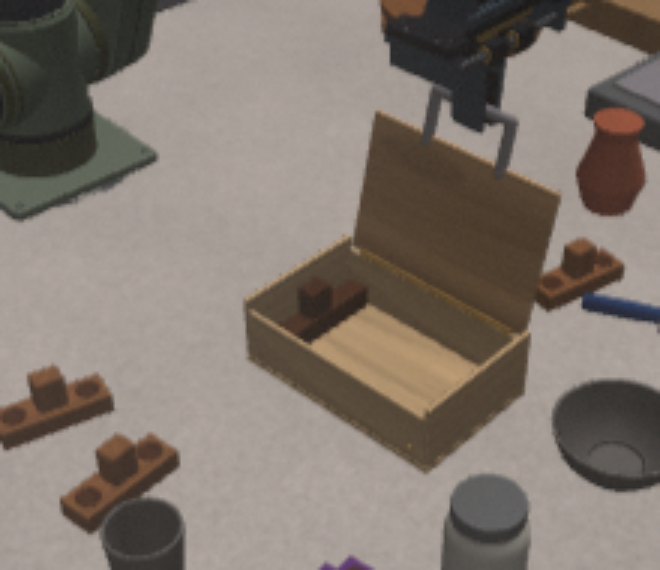

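The flap is up at about 1.80 rad, with the keeper visible at the near end (crop 320,300) and an empty tier. I'll release the bar and go to the press near the vase.

>>> {"fn": "play_rows", "kwargs": {
  "motion": [
    [0,0,0,0,0.35],
    [0,0,0,0,0.35],
    [0,0,0,0,0.35],
    [0,0,0.02,0,0.35],
    [0,0,0.05,0,0.4],
    [0,0,0.08,0,0.4],
    [0,0,0.08,0,0.5],
    [0,0,0.08,0,0.5]
  ]
}}

```text
time_s: 14.48
ee_pos: [588.6, 143.9, 324.1]
ee_rot: [8.3, 89.8, 12.4]
force: [-0.2, -0.3, -0.6]
gripper_width: 45.1
```

```bash
cat >> h.py <<'E'
def fitp(r0,tag=None,crop=None):
    a=grab_frame('scene');b=grab_frame('top'); out=[]
    for fs in ((a,b),(a,),(b,)):
        r=fit(fs,PRESS,*r0); out.append(r); print(np.round(r,3).tolist())
    return a,b,out
E
python3 -c "
from h import *
s=st()
a,b,o=fitp((634.6,279.3,-.162))
cv2.imwrite('pics/s7c.png',cv2.resize(a['img'][80:270,130:350],None,fx=3,fy=3))"
```

```text
t 14.48 tcp [588.6, 143.9, 324.1] jaw 94.1 w 45.1 F [-0.25, -0.26, -0.59] q [12.7, 18.6, 73.6, -0.0, 87.6, -81.5]
[634.027, 280.017, -0.049, 4.508]
[634.871, 279.504, -0.132, 0.521]
[671.119, 153.855, 0.645, 0.836]
```

View pics/s7c.png

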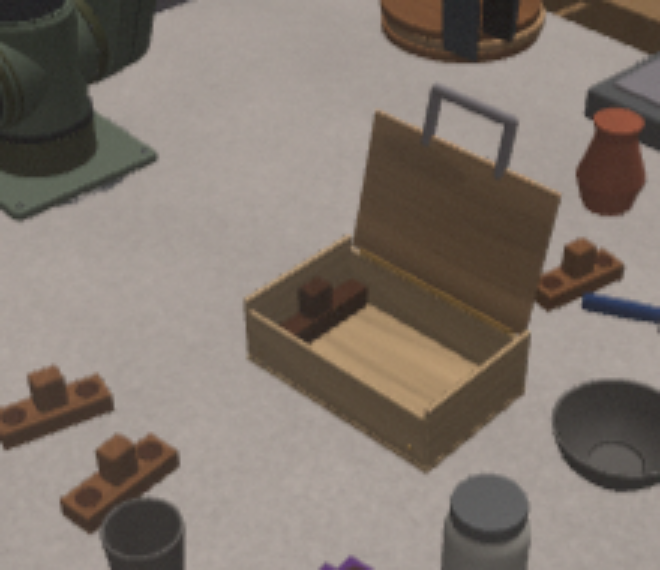

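>>> {"fn": "play_rows", "kwargs": {
  "motion": [
    [0.046,0.1355,0,-0.234,0.6],
    [0.046,0.1355,0,-0.234,0.6],
    [0.046,0.1355,0,-0.234,0.6],
    [0.046,0.1355,0,-0.234,0.6],
    [0.046,0.1355,-0.04,-0.234,0.6],
    [0.046,0.1355,-0.08,-0.234,0.6],
    [0.046,0.1355,-0.12,-0.234,0.6],
    [0.046,0.1355,-0.16,-0.234,0.6]
  ]
}}

```text
time_s: 15.25
ee_pos: [632.6, 279.1, 158.9]
ee_rot: [-147.4, 89.8, -156.6]
force: [0.8, -0.8, 0.1]
gripper_width: 54.6
```

>>> {"fn": "play_rows", "kwargs": {
  "motion": [
    [0,0,-0.02,0,0.6],
    [0,0,-0.04,0,0.6],
    [0,0,-0.06,0,0.6],
    [0,0,-0.06,0,0.6],
    [0,0,-0.06,0,0.6],
    [0,0,-0.06,0,0.6],
    [0,0,-0.06,0,0.6],
    [0,0,-0.06,0,0.6]
  ]
}}

```text
time_s: 15.92
ee_pos: [634.8, 279.8, 104.4]
ee_rot: [33.2, 89.8, 23.9]
force: [-0.0, -0.0, -0.2]
gripper_width: 54.6
```

```bash
python3 -c "
from h import *
s=st()
a=shot('scene','s8')
cv2.imwrite('pics/s8c.png',cv2.resize(a['img'][80:200,250:400],None,fx=4,fy=4))"
```

```text
t 15.92 tcp [634.8, 279.8, 104.4] jaw 80.7 w 54.6 F [-0.01, -0.03, -0.18] q [22.8, 33.2, 81.3, 0.0, 65.4, -57.9]
```

View pics/s8c.png

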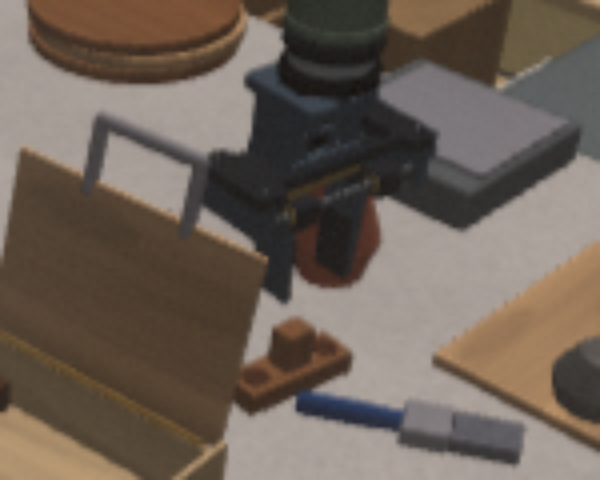

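>>> {"fn": "play_rows", "kwargs": {
  "motion": [
    [0,0,-0.03,0,0.6],
    [0,0,-0.055,0,0.6],
    [0,0,-0.071,0,0.6],
    [0,0,-0.071,0,0.6],
    [0,0,-0.071,0,0.25],
    [0,0,-0.071,0,0.2],
    [0,0,-0.071,0,0.2],
    [0,0,-0.071,0,0.2]
  ],
  "squeeze": 20
}}

```text
time_s: 16.63
ee_pos: [635.1, 279.9, 33.6]
ee_rot: [33.2, 89.8, 23.9]
force: [-0.3, 0.7, 0.0]
gripper_width: 31.0
```

>>> {"fn": "play_rows", "kwargs": {
  "motion": [
    [0,0,0,0,0.2],
    [0,0,0,0,0.2],
    [0,0,0.02,0,0.2],
    [0,0,0.05,0,0.2],
    [0,0,0.09,0,0.2],
    [0,0,0.13,0,0.2],
    [0,0,0.17,0,0.2],
    [0,0,0.21,0,0.2]
  ]
}}

```text
time_s: 17.3
ee_pos: [633.5, 279.2, 243.5]
ee_rot: [-151.1, 90.0, -160.4]
force: [1.4, 0.3, -1.0]
gripper_width: 30.1
```

>>> {"fn": "play_rows", "kwargs": {
  "motion": [
    [0,0,0.04,0.06,0.2],
    [0,0,0.08,0.12,0.2],
    [0,0,0.09,0.18,0.2],
    [0,0,0.09,0.234,0.2],
    [0,0,0.09,0.234,0.2],
    [0,0,0.09,0.234,0.2],
    [0,0,0.09,0.234,0.2],
    [0,0,0.09,0.234,0.2]
  ]
}}

```text
time_s: 17.97
ee_pos: [633.8, 279.4, 330.5]
ee_rot: [-163.5, 89.9, -159.4]
force: [-0.6, 0.3, -0.6]
gripper_width: 29.8
```

```bash
python3 -c "
from h import *
s=st()
a=shot('scene','s9')
cv2.imwrite('pics/s9c.png',cv2.resize(a['img'][20:200,200:400],None,fx=3,fy=3))
P=lambda x,y:np.round(pose(np.array([[x,y,0.]]),595.8,24.5,.072)[0],1)
for x in (91,48,5): print(x,P(x,-9))"
```

```text
t 17.97 tcp [633.8, 279.4, 330.5] jaw 94.1 w 29.8 F [-0.62, 0.34, -0.6] q [22.8, 27.8, 58.5, 0.0, 93.9, -71.3]
91 [687.2  22.1   0. ]
48 [644.3  19.    0. ]
5 [601.4  15.9   0. ]
```

View pics/s9c.png

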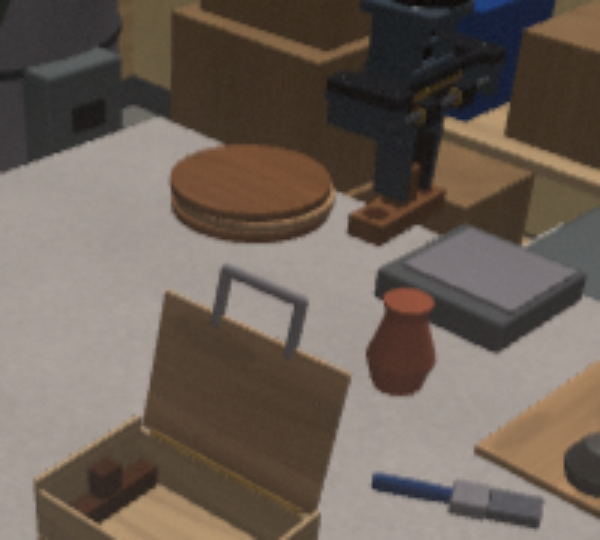

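>>> {"fn": "play_rows", "kwargs": {
  "motion": [
    [0.0535,-0.257,0,0,0.2],
    [0.0535,-0.257,0,0,0.2],
    [0.0535,-0.257,0,0,0.2],
    [0.0535,-0.257,0,0,0.2],
    [0.0535,-0.257,0,0,0.2],
    [0.0535,-0.257,0,0,0.2],
    [0.0535,-0.257,0,0,0.2],
    [0.0535,-0.257,0,0,0.2]
  ]
}}

```text
time_s: 18.68
ee_pos: [688.0, 18.4, 330.9]
ee_rot: [-139.4, 89.9, -135.6]
force: [-1.1, 0.5, -0.6]
gripper_width: 29.7
```

>>> {"fn": "play_rows", "kwargs": {
  "motion": [
    [0,0,-0.035,0,0.2],
    [0,0,-0.07,0,0.2],
    [0,0,-0.105,0,0.2],
    [0,0,-0.14,0,0.2],
    [0,0,-0.165,0,0.2],
    [0,0,-0.18,0,0.2],
    [0,0,-0.18,0,0.2],
    [0,0,-0.18,0,0.2]
  ]
}}

```text
time_s: 19.35
ee_pos: [687.2, 23.9, 151.2]
ee_rot: [158.0, 89.9, 162.2]
force: [0.8, 0.8, -0.2]
gripper_width: 30.0
```

```bash
python3 -c "
from h import *
s=st()
a=shot('scene','s10');b=shot('top','t10')
cv2.imwrite('pics/s10c.png',cv2.resize(a['img'][100:250,180:380],None,fx=3.5,fy=3.5))"
```

```text
t 19.35 tcp [687.2, 23.9, 151.2] jaw 94.2 w 30.0 F [0.8, 0.81, -0.25] q [1.0, 30.8, 78.5, 0.0, 70.8, -93.2]
```

View pics/s10c.png

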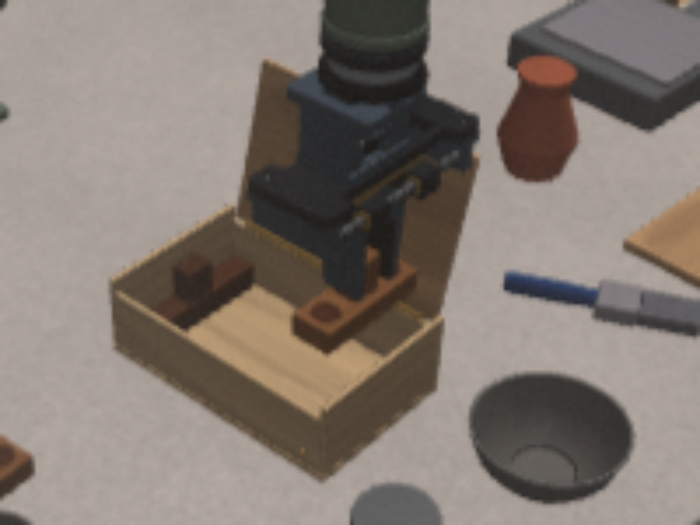

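>>> {"fn": "play_rows", "kwargs": {
  "motion": [
    [0,-0.002,-0.03,0,0.2],
    [0,-0.002,-0.055,0,0.2],
    [0,-0.002,-0.075,0,0.2],
    [0,-0.002,-0.09,0,0.2],
    [0,-0.002,-0.1,0,0.2],
    [0,-0.002,-0.106,0,0.2],
    [0,-0.002,-0.109,0,0.2],
    [0,-0.002,-0.109,0,0.2]
  ]
}}

```text
time_s: 20.12
ee_pos: [688.1, 20.6, 43.4]
ee_rot: [3.0, 89.9, 7.1]
force: [-0.2, -0.8, -0.9]
gripper_width: 29.8
```

>>> {"fn": "play_rows", "kwargs": {
  "motion": [
    [0,0,0,0,0.2],
    [0,0,0,0,0.2],
    [0,0,0,0,0.2],
    [0,0,0,0,0.2],
    [0,0,-0.001,0,0.2],
    [0,0,-0.001,0,0.2],
    [0,0,-0.001,0,0.2],
    [0,0,-0.001,0,0.2]
  ]
}}

```text
time_s: 20.78
ee_pos: [687.6, 20.5, 41.7]
ee_rot: [144.1, 90.0, 148.2]
force: [0.4, 0.6, -0.4]
gripper_width: 29.7
```

```bash
python3 -c "
from h import *
s=st()
a=shot('scene','s11');b=shot('top','t11')
cv2.imwrite('pics/s11c.png',cv2.resize(a['img'][100:250,180:380],None,fx=3.5,fy=3.5))"
```

```text
t 20.78 tcp [687.6, 20.5, 41.7] jaw 94.1 w 29.7 F [0.41, 0.62, -0.36] q [0.7, 35.9, 86.0, 0.0, 58.1, -93.4]
```

View pics/s11c.png

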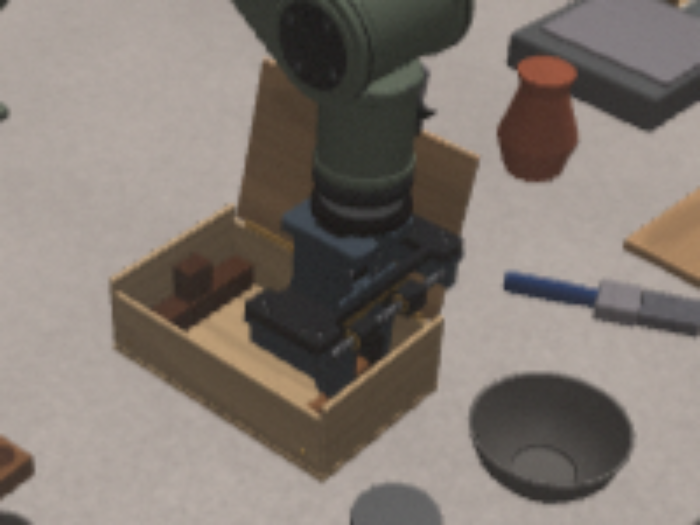

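>>> {"fn": "play_rows", "kwargs": {
  "motion": [
    [0,0,-0.001,0,0.2],
    [0,0,-0.0015,0,0.2],
    [0,0,-0.0015,0,0.45],
    [0,0,-0.0015,0,0.45],
    [0,0,-0.0015,0,0.45],
    [0,0,0.015,0,0.45],
    [0,0,0.045,0,0.45],
    [0,0,0.085,0,0.45]
  ]
}}

```text
time_s: 21.55
ee_pos: [685.4, 20.5, 124.5]
ee_rot: [175.5, 89.6, 179.7]
force: [0.8, -0.3, 0.1]
gripper_width: 41.2
```

>>> {"fn": "play_rows", "kwargs": {
  "motion": [
    [0,0,0.04,0,0.45],
    [0,-0.04,0.08,0,0.45],
    [0,-0.08,0.1,0,0.45],
    [0,-0.12,0.1,0,0.45],
    [0,-0.16,0.1,0,0.45],
    [0,-0.16,0.1,0,0.45],
    [0,-0.16,0.1,0,0.45],
    [0,-0.16,0.1,0,0.45]
  ]
}}

```text
time_s: 22.22
ee_pos: [687.3, -139.7, 226.5]
ee_rot: [109.7, 89.9, 113.7]
force: [1.0, 0.3, -0.2]
gripper_width: 41.0
```

```bash
python3 -c "
from h import *
s=st()
print('A');a,b,o=fitp((545.2,-258.5,.126))
print('B')
for fs in ((a,b),(a,),(b,)): print(np.round(fit(fs,PRESS,422.6,-251.5,-.223),3))
print('C')
r0=tuple(pose(np.array([[91,-9,0.]]),595.8,24.5,.072)[0][:2])
for fs in ((a,b),(a,),(b,)): print(np.round(fit(fs,PRESS,*r0,.072,6),3))
cv2.imwrite('pics/s12c.png',cv2.resize(a['img'][100:300,130:380],None,fx=3,fy=3))
cv2.imwrite('pics/t12c.png',cv2.resize(b['img'][100:300,130:380],None,fx=3,fy=3))"
```

```text
t 22.22 tcp [687.3, -139.7, 226.5] jaw 94.0 w 41.0 F [1.04, 0.31, -0.22] q [-12.5, 29.8, 69.4, 0.1, 80.8, -106.5]
A
[545.237, -259.31, 0.13, 1.947]
[545.295, -259.754, 0.129, 0.247]
[579.084, -276.55, 0.968, 1.078]
B
[ 4.21716e+02 -2.54646e+02 -2.16000e-01  2.62100e+00]
[ 4.21601e+02 -2.54539e+02 -2.20000e-01  3.61000e-01]
[ 4.18205e+02 -2.72218e+02 -1.95000e-01  2.05800e+00]
C
[ 6.93479e+02  4.48830e+01 -1.21000e-01  2.41100e+00]
[ 6.98649e+02 -2.39500e+00  5.63000e-01  1.32900e+00]
[6.92107e+02 1.01260e+01 8.90000e-02 5.51000e-01]
```

View pics/s12c.png

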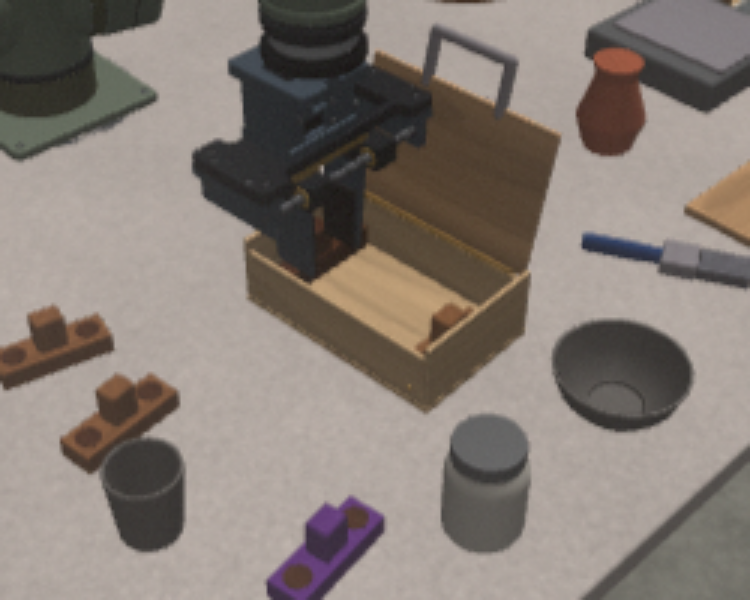

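View pics/t12c.png

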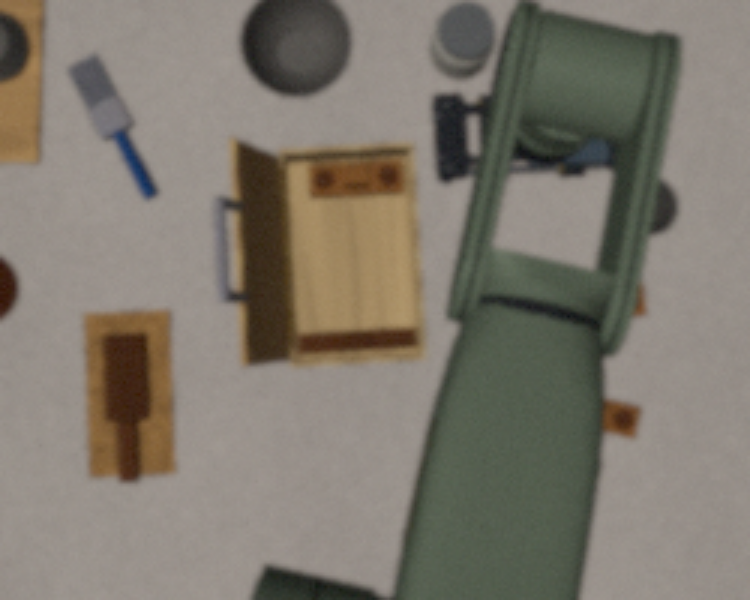

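>>> {"fn": "play_rows", "kwargs": {
  "motion": [
    [-0.142,-0.119,0,0.057,0.6],
    [-0.142,-0.119,0,0.057,0.6],
    [-0.142,-0.119,0,0.057,0.6],
    [-0.142,-0.119,0,0.057,0.6],
    [-0.142,-0.119,0,0.057,0.6],
    [-0.142,-0.119,-0.04,0.057,0.6],
    [-0.142,-0.119,-0.08,0.057,0.6],
    [-0.142,-0.119,-0.08,0.057,0.6]
  ]
}}

```text
time_s: 22.98
ee_pos: [540.9, -254.7, 139.7]
ee_rot: [143.7, 89.1, 151.2]
force: [-1.6, 0.7, -1.6]
gripper_width: 54.5
```

>>> {"fn": "play_rows", "kwargs": {
  "motion": [
    [0,0,-0.03,0,0.6],
    [0,0,-0.05,0,0.6],
    [0,0,-0.05,0,0.6],
    [0,0,-0.05,0,0.6],
    [0,0,-0.05,0,0.6],
    [0,0,-0.05,0,0.6],
    [0,0,-0.05,0,0.6],
    [0,0,-0.05,0,0.6]
  ]
}}

```text
time_s: 23.65
ee_pos: [546.2, -258.7, 98.1]
ee_rot: [-32.0, 89.9, -24.6]
force: [-0.2, -0.3, 0.1]
gripper_width: 54.7
```

```bash
python3 -c "
from h import *
s=st()
a=shot('scene','s13');b=shot('top','t13')
cv2.imwrite('pics/s13c.png',cv2.resize(a['img'][170:300,110:280],None,fx=4,fy=4))
import pickle; pickle.dump((a,b),open('f2.pkl','wb'))
r=fit((b,),PRESS,690,18,.08,6); print('C top',np.round(r,3))
# chest rim fits on top view
W=sample([((-121,-76,80),(-121,76,80)),((121,-76,80),(121,76,80)),((-115,-76,66),(115,-76,66)),((-115,-70,66),(115,-70,66)),((-115,70,66),(115,70,66))])
rc=fit((b,),W,595.8,24,.072); print('chest top',np.round(rc,3))
overlay(b,[(pose(PRESS,*r[:3],6),(0,0,255)),(pose(W,*rc[:3]),(0,255,0))],'o13',(190,140,280,230),6)
"
```

```text
t 23.65 tcp [546.2, -258.7, 98.1] jaw 97.4 w 54.7 F [-0.2, -0.32, 0.1] q [-26.4, 26.1, 95.2, 0.0, 58.6, -123.9]
C top [6.8545e+02 9.8320e+00 6.8000e-02 4.2400e-01]
chest top [5.95762e+02 2.29580e+01 7.50000e-02 7.06000e-01]
```

View pics/s13c.png

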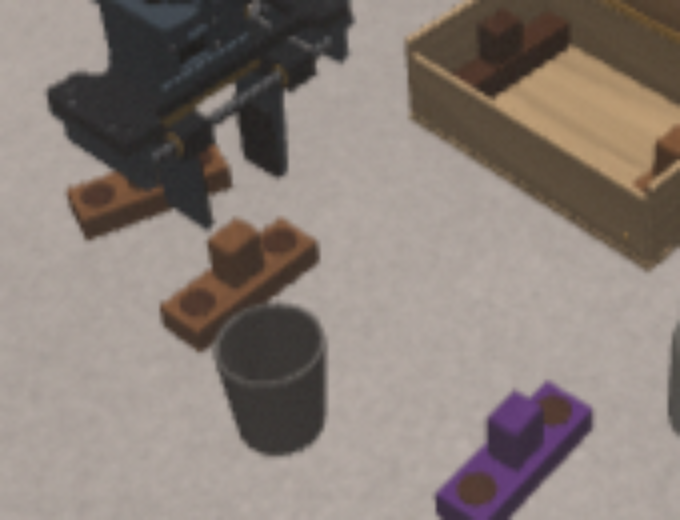

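View pics/o13.png

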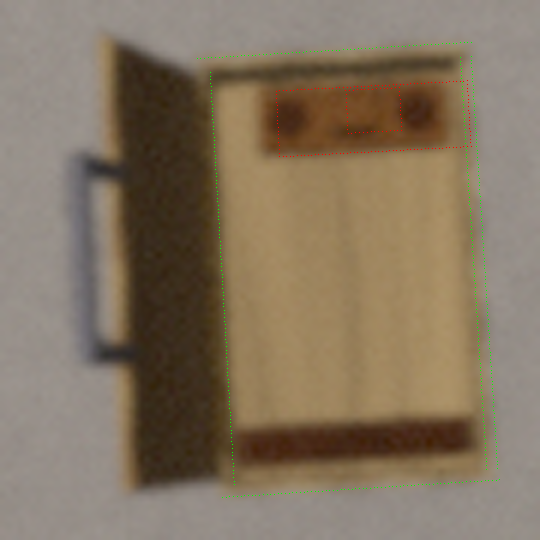

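>>> {"fn": "play_rows", "kwargs": {
  "motion": [
    [-0.001,0,-0.03,0,0.6],
    [-0.001,0,-0.055,0,0.6],
    [-0.001,0,-0.065,0,0.6],
    [-0.001,0,-0.065,0,0.6],
    [-0.001,0,-0.065,0,0.25],
    [-0.001,0,-0.065,0,0.2],
    [-0.001,0,-0.065,0,0.2],
    [-0.001,0,-0.065,0,0.2]
  ]
}}

```text
time_s: 24.42
ee_pos: [545.5, -259.0, 33.2]
ee_rot: [-34.6, 89.8, -27.2]
force: [-0.1, -1.4, 0.2]
gripper_width: 30.9
```

>>> {"fn": "play_rows", "kwargs": {
  "motion": [
    [0,0,0,0,0.2],
    [0,0,0,0,0.2],
    [0,0,0.02,0,0.2],
    [0,0,0.05,0,0.2],
    [0,0,0.09,0,0.2],
    [0,0,0.13,0,0.2],
    [0,0,0.14,-0.03,0.2],
    [0,0,0.14,-0.055,0.2]
  ]
}}

```text
time_s: 25.08
ee_pos: [546.4, -259.3, 176.0]
ee_rot: [-29.5, 89.5, -25.4]
force: [0.8, 0.1, -1.1]
gripper_width: 29.7
```

```bash
python3 -c "
from h import *
s=st()
a=shot('scene','s14')
cv2.imwrite('pics/s14c.png',cv2.resize(a['img'][100:300,110:280],None,fx=3,fy=3))
P=lambda x,y:np.round(pose(np.array([[x,y,0.]]),595.8,24.,.072)[0],1)
for x in (91,48,5): print(x,P(x,-8))"
```

```text
t 25.08 tcp [546.4, -259.3, 176.0] jaw 94.2 w 29.7 F [0.76, 0.07, -1.07] q [-26.5, 22.2, 89.4, 0.0, 68.0, -120.7]
91 [687.1  22.6   0. ]
48 [644.3  19.5   0. ]
5 [601.4  16.4   0. ]
```

View pics/s14c.png

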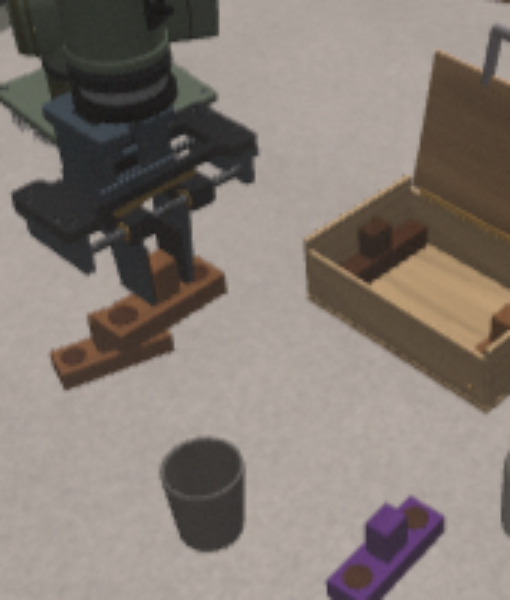

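>>> {"fn": "play_rows", "kwargs": {
  "motion": [
    [0.098,0.279,0,0,0.2],
    [0.098,0.279,0,0,0.2],
    [0.098,0.279,0,0,0.2],
    [0.098,0.279,0,0,0.2],
    [0.098,0.279,0,0,0.2],
    [0.098,0.279,0,0,0.2],
    [0.098,0.279,0,0,0.2],
    [0.098,0.279,0,0,0.2]
  ]
}}

```text
time_s: 25.8
ee_pos: [642.9, 27.4, 168.4]
ee_rot: [129.3, 89.7, 133.9]
force: [0.2, 0.2, -1.2]
gripper_width: 30.0
```

>>> {"fn": "play_rows", "kwargs": {
  "motion": [
    [0,0,0,0,0.2],
    [0,0,0,0,0.2],
    [0,0,-0.02,0,0.2],
    [0,0,-0.04,0,0.2],
    [0,0,-0.04,0,0.2],
    [0,0,-0.04,0,0.2],
    [0,0,-0.04,0,0.2],
    [0,0,-0.04,0,0.2]
  ]
}}

```text
time_s: 26.47
ee_pos: [643.2, 19.7, 133.1]
ee_rot: [-2.7, 89.9, 1.4]
force: [0.1, -1.0, -1.8]
gripper_width: 30.1
```

```bash
python3 -c "
from h import *
s=st()
a=shot('scene','s15')
cv2.imwrite('pics/s15c.png',cv2.resize(a['img'][100:250,180:380],None,fx=3.5,fy=3.5))"
```

```text
t 26.47 tcp [643.2, 19.7, 133.1] jaw 94.2 w 30.1 F [0.09, -1.01, -1.79] q [0.7, 27.6, 87.0, 0.0, 65.3, -93.5]
```

View pics/s15c.png

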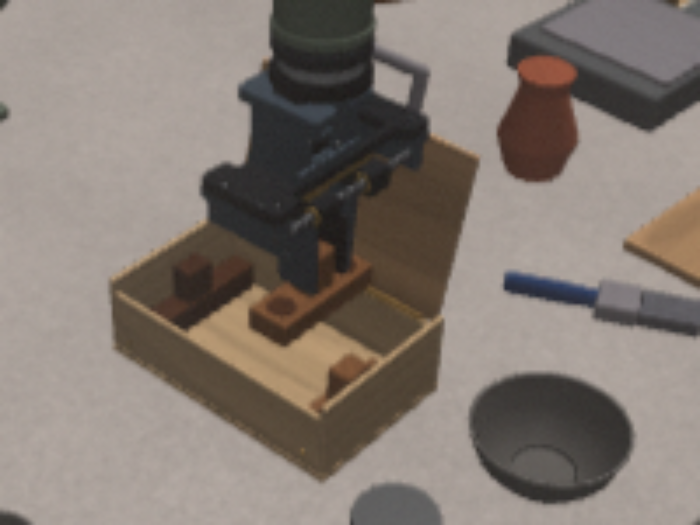

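>>> {"fn": "play_rows", "kwargs": {
  "motion": [
    [0,0,-0.025,0,0.2],
    [0,0,-0.05,0,0.2],
    [0,0,-0.07,0,0.2],
    [0,0,-0.082,0,0.2],
    [0,0,-0.088,0,0.2],
    [0,0,-0.091,0,0.2],
    [0,0,-0.091,0,0.2],
    [0,0,-0.091,0,0.2]
  ]
}}

```text
time_s: 27.18
ee_pos: [643.6, 20.5, 42.0]
ee_rot: [-1.5, 89.9, 2.7]
force: [0.1, 0.1, -0.9]
gripper_width: 29.9
```

>>> {"fn": "play_rows", "kwargs": {
  "motion": [
    [0,0,0,0,0.2],
    [0,0,0,0,0.2],
    [0,0,-0.001,0,0.2],
    [0,0,-0.001,0,0.2],
    [0,0,-0.002,0,0.2],
    [0,0,-0.002,0,0.2],
    [0,0,-0.002,0,0.2],
    [0,0,-0.002,0,0.2]
  ]
}}

```text
time_s: 27.85
ee_pos: [642.8, 20.5, 39.2]
ee_rot: [4.3, 90.0, 8.6]
force: [-0.4, -0.1, 2.4]
gripper_width: 29.8
```

Felt the floor (2.4 N). I'll release and go look at the last press.

>>> {"fn": "play_rows", "kwargs": {
  "motion": [
    [0,0,0,0,0.45],
    [0,0,0,0,0.45],
    [0,0,0,0,0.45],
    [0,0,0,0,0.45],
    [0,0,0.015,0,0.45],
    [0,0,0.045,0,0.45],
    [0,0,0.085,0,0.45],
    [0,0,0.125,0,0.45]
  ]
}}

```text
time_s: 28.52
ee_pos: [641.8, 20.5, 164.1]
ee_rot: [175.1, 89.8, 179.3]
force: [1.4, -0.1, -0.2]
gripper_width: 41.0
```

>>> {"fn": "play_rows", "kwargs": {
  "motion": [
    [-0.03,-0.03,0.02,0,0.5],
    [-0.06,-0.06,0.02,0,0.5],
    [-0.09,-0.09,0.02,0,0.5],
    [-0.12,-0.12,0.02,0,0.5],
    [-0.14,-0.14,0.02,0,0.5],
    [-0.14,-0.14,0.02,0,0.5],
    [-0.14,-0.14,0.02,0,0.5],
    [-0.14,-0.14,0.02,0,0.5]
  ]
}}

```text
time_s: 29.18
ee_pos: [503.3, -119.4, 184.1]
ee_rot: [11.3, 89.9, 15.6]
force: [-0.2, 0.5, -1.7]
gripper_width: 45.6
```

```bash
python3 -c "
from h import *
s=st()
a=shot('scene','s16');b=shot('top','t16')
for fs in ((a,b),(a,),(b,)): print(np.round(fit(fs,PRESS,422.6,-252.5,-.222),3))
cv2.imwrite('pics/s16c.png',cv2.resize(a['img'][100:300,110:360],None,fx=3,fy=3))
cv2.imwrite('pics/t16c.png',cv2.resize(b['img'][120:300,130:380],None,fx=3,fy=3))"
```

```text
t 29.18 tcp [503.3, -119.4, 184.1] jaw 94.2 w 45.6 F [-0.16, 0.52, -1.66] q [-14.6, 14.4, 99.8, 0.0, 65.7, -108.9]
[ 4.22569e+02 -2.51205e+02 -2.21000e-01  1.95000e+00]
[ 4.21577e+02 -2.54594e+02 -2.23000e-01  3.50000e-01]
[ 4.25106e+02 -2.43939e+02 -2.25000e-01  1.41600e+00]
```

View pics/s16c.png

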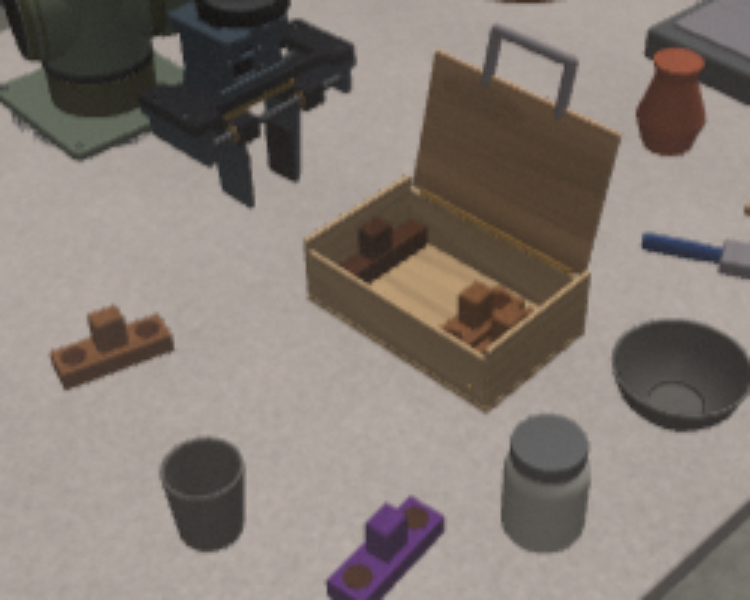

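View pics/t16c.png

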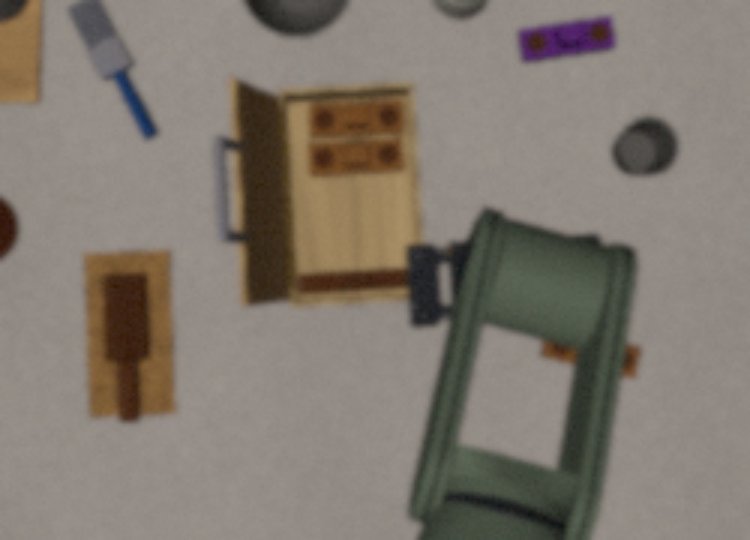

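>>> {"fn": "play_rows", "kwargs": {
  "motion": [
    [-0.03,-0.04,0,-0.08,0.6],
    [-0.05,-0.08,0,-0.16,0.6],
    [-0.07,-0.11,0,-0.24,0.6],
    [-0.081,-0.133,0,-0.295,0.6],
    [-0.081,-0.133,-0.03,-0.295,0.6],
    [-0.081,-0.133,-0.06,-0.295,0.6],
    [-0.081,-0.133,-0.085,-0.295,0.6],
    [-0.081,-0.133,-0.085,-0.295,0.6]
  ]
}}

```text
time_s: 29.95
ee_pos: [419.5, -250.3, 94.3]
ee_rot: [158.7, 89.4, 146.1]
force: [-1.4, 0.1, -0.2]
gripper_width: 54.9
```

>>> {"fn": "play_rows", "kwargs": {
  "motion": [
    [0,0,0,0,0.6],
    [0,0,0,0,0.6],
    [0,0,0,0,0.6],
    [0,0,0,0,0.6],
    [0,0,0,0,0.6],
    [0,0,0,0,0.6],
    [0,0,0,0,0.6],
    [0,0,0,0,0.6]
  ]
}}

```text
time_s: 30.62
ee_pos: [421.7, -252.6, 99.1]
ee_rot: [-7.6, 90.0, -20.3]
force: [-0.2, -0.1, -0.0]
gripper_width: 54.9
```

```bash
python3 -c "
from h import *
s=st()
a=shot('scene','s17')
cv2.imwrite('pics/s17c.png',cv2.resize(a['img'][140:260,80:230],None,fx=4,fy=4))"
```

```text
t 30.62 tcp [421.7, -252.6, 99.1] jaw 77.3 w 54.9 F [-0.21, -0.06, -0.02] q [-32.3, 17.1, 110.0, 0.0, 52.9, -109.6]
```

View pics/s17c.png

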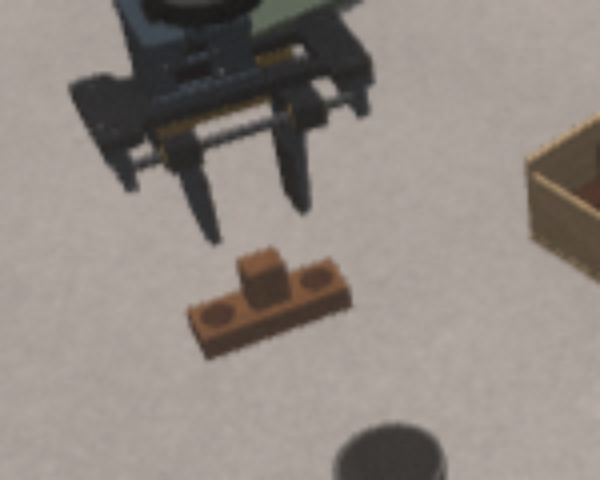

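>>> {"fn": "play_rows", "kwargs": {
  "motion": [
    [0.0005,0,-0.03,0,0.6],
    [0.0005,0,-0.055,0,0.6],
    [0.0005,0,-0.066,0,0.6],
    [0.0005,0,-0.066,0,0.6],
    [0.0005,0,-0.066,0,0.25],
    [0.0005,0,-0.066,0,0.2],
    [0.0005,0,-0.066,0,0.2],
    [0.0005,0,-0.066,0,0.2]
  ]
}}

```text
time_s: 31.33
ee_pos: [422.8, -253.0, 33.8]
ee_rot: [-19.1, 89.9, -31.7]
force: [-0.0, -0.9, 0.9]
gripper_width: 31.2
```

>>> {"fn": "play_rows", "kwargs": {
  "motion": [
    [0,0,0,0,0.2],
    [0,0,0,0,0.2],
    [0,0,0.02,0,0.2],
    [0,0,0.05,0,0.2],
    [0,0,0.09,0.08,0.2],
    [0,0,0.13,0.16,0.2],
    [0,0,0.14,0.24,0.2],
    [0,0,0.14,0.293,0.2]
  ]
}}

```text
time_s: 32.0
ee_pos: [424.1, -253.7, 176.9]
ee_rot: [-35.5, 89.5, -31.1]
force: [-0.6, -1.0, -1.2]
gripper_width: 29.9
```

```bash
python3 -c "
from h import *
s=st()
a=shot('scene','s18')
cv2.imwrite('pics/s18c.png',cv2.resize(a['img'][100:280,90:350],None,fx=3,fy=3))"
```

```text
t 32.0 tcp [424.1, -253.7, 176.9] jaw 94.3 w 29.9 F [-0.59, -0.98, -1.21] q [-32.2, 12.4, 103.6, 0.0, 63.5, -126.6]
```

View pics/s18c.png

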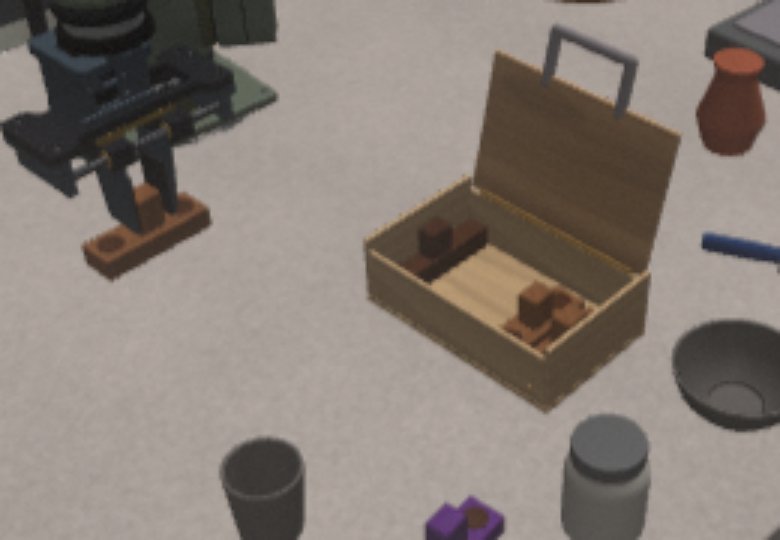

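>>> {"fn": "play_rows", "kwargs": {
  "motion": [
    [0.176,0.271,0,0,0.2],
    [0.176,0.271,0,0,0.2],
    [0.176,0.271,0,0,0.2],
    [0.176,0.271,0,0,0.2],
    [0.176,0.271,0,0,0.2],
    [0.176,0.271,0,0,0.2],
    [0.176,0.271,0,0,0.2],
    [0.176,0.271,0,0,0.2]
  ]
}}

```text
time_s: 32.72
ee_pos: [598.9, 21.6, 171.8]
ee_rot: [136.5, 89.9, 140.7]
force: [0.9, -0.0, -0.1]
gripper_width: 29.3
```

>>> {"fn": "play_rows", "kwargs": {
  "motion": [
    [0,0,0,0,0.2],
    [0,0,0,0,0.2],
    [0,0,-0.02,0,0.2],
    [0,0,-0.04,0,0.2],
    [0,0,-0.04,0,0.2],
    [0,0,-0.04,0,0.2],
    [0,0,-0.04,0,0.2],
    [0,0,-0.04,0,0.2]
  ]
}}

```text
time_s: 33.38
ee_pos: [598.7, 17.9, 134.2]
ee_rot: [-3.3, 89.9, 0.8]
force: [1.3, 0.5, -0.7]
gripper_width: 29.8
```

```bash
python3 -c "
from h import *
s=st()
a=shot('scene','s19')
cv2.imwrite('pics/s19c.png',cv2.resize(a['img'][100:250,180:380],None,fx=3.5,fy=3.5))"
```

```text
t 33.38 tcp [598.7, 17.9, 134.2] jaw 94.1 w 29.8 F [1.31, 0.52, -0.72] q [0.6, 23.7, 93.3, 0.0, 62.8, -93.5]
```

View pics/s19c.png

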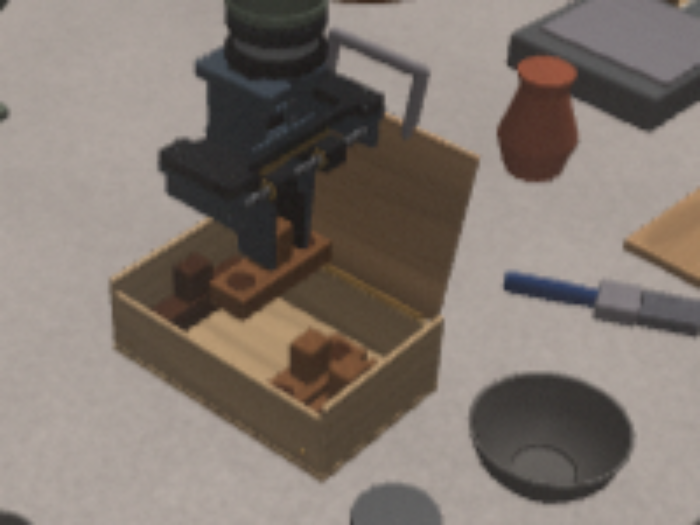

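>>> {"fn": "play_rows", "kwargs": {
  "motion": [
    [0.001,0,-0.025,0,0.2],
    [0.001,0,-0.05,0,0.2],
    [0.001,0,-0.07,0,0.2],
    [0.001,0,-0.083,0,0.2],
    [0.001,0,-0.089,0,0.2],
    [0.001,0,-0.092,0,0.2],
    [0.001,0,-0.092,0,0.2],
    [0.001,0,-0.092,0,0.2]
  ]
}}

```text
time_s: 34.1
ee_pos: [600.0, 18.5, 41.9]
ee_rot: [-1.8, 89.9, 2.3]
force: [-0.1, 0.8, -0.6]
gripper_width: 29.6
```

>>> {"fn": "play_rows", "kwargs": {
  "motion": [
    [0,0,0,0,0.2],
    [0,0,0,0,0.2],
    [0,0,-0.001,0,0.2],
    [0,0,-0.001,0,0.2],
    [0,0,-0.002,0,0.2],
    [0,0,-0.002,0,0.2],
    [0,0,-0.002,0,0.2],
    [0,0,-0.002,0,0.2]
  ]
}}

```text
time_s: 34.77
ee_pos: [599.3, 18.6, 39.9]
ee_rot: [0.5, 90.0, 4.6]
force: [-2.3, 0.3, 5.0]
gripper_width: 29.7
```

Floor felt. I'll release, lift, and step aside toward the near side to look.

>>> {"fn": "play_rows", "kwargs": {
  "motion": [
    [0,0,0,0,0.45],
    [0,0,0,0,0.45],
    [0,0,0,0,0.45],
    [0,0,0,0,0.45],
    [0,0,0.015,0,0.45],
    [0,0,0.045,0,0.45],
    [0,0,0.085,0,0.45],
    [0,0,0.125,0,0.45]
  ]
}}

```text
time_s: 35.43
ee_pos: [598.2, 18.5, 164.2]
ee_rot: [175.4, 89.8, 179.5]
force: [1.2, 0.3, -0.4]
gripper_width: 41.1
```

>>> {"fn": "play_rows", "kwargs": {
  "motion": [
    [-0.04,-0.04,0.02,0,0.5],
    [-0.08,-0.08,0.02,0,0.5],
    [-0.1,-0.12,0.02,0,0.5],
    [-0.1,-0.16,0.02,0,0.5],
    [-0.1,-0.18,0.02,0,0.5],
    [-0.1,-0.18,0.02,0,0.5],
    [-0.1,-0.18,0.02,0,0.5],
    [-0.1,-0.18,0.02,0,0.5]
  ]
}}

```text
time_s: 36.1
ee_pos: [499.1, -161.3, 183.6]
ee_rot: [97.4, 89.9, 101.5]
force: [0.9, 0.9, 0.6]
gripper_width: 45.8
```

```bash
python3 -c "
from h import *
s=st()
a=shot('scene','s20');b=shot('top','t20')
import pickle; pickle.dump((a,b),open('f3.pkl','wb'))
K=sample(box(-12,12,-67,67,0,27))
bw=lambda f:f
rk=fit((b,),K,495,17,.072,6); print('keeper top',np.round(rk,3))
rs=[]
for x,y in ((687.5,20.5),(643,20.5),(599.5,18.5)):
    rs.append(fit((b,),sample(box(-19,19,-55,55,0,22)),x,y,.072,6)); print(np.round(rs[-1],3))
i=cv2.resize(a['img'][100:300,110:360],None,fx=3,fy=3); cv2.imwrite('pics/s20c.png',i)
overlay(b,[(pose(PRESS,*r[:3],6),(255,255,0)) for r in rs]+[(pose(K,*rk[:3],6),(0,255,0))],'o20',(190,140,290,240),6)
"
```

```text
t 36.1 tcp [499.1, -161.3, 183.6] jaw 94.1 w 45.8 F [0.9, 0.92, 0.58] q [-19.2, 15.1, 98.9, 0.1, 66.1, -113.3]
keeper top [5.01597e+02 1.59680e+01 7.60000e-02 3.12000e-01]
[6.84753e+02 2.32760e+01 6.00000e-02 3.19000e-01]
[6.42417e+02 2.22780e+01 1.28000e-01 3.47000e-01]
[5.96838e+02 2.03340e+01 8.40000e-02 3.04000e-01]
```

View pics/s20c.png

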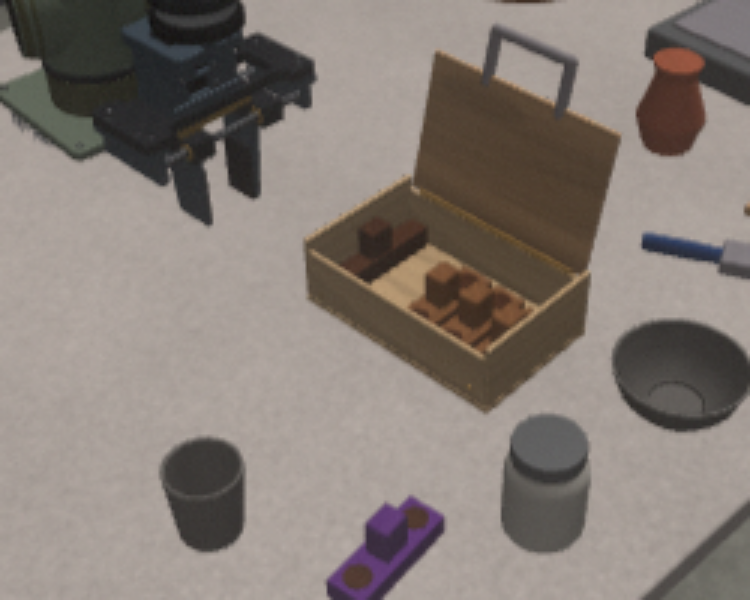

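View pics/o20.png

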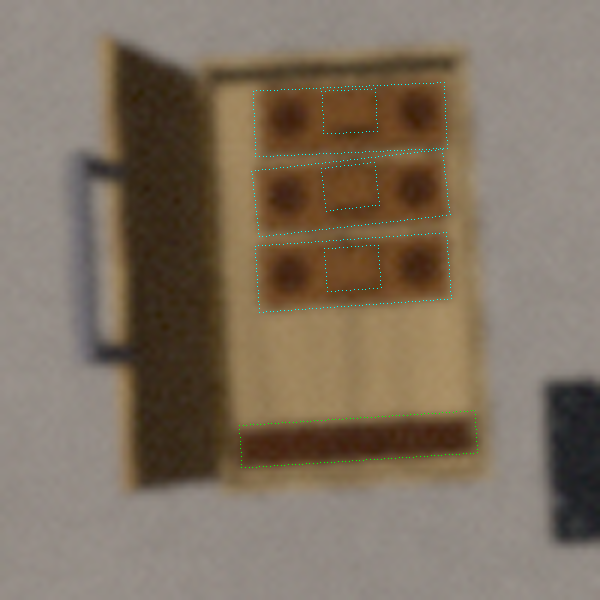

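```bash
python3 -c "
from h import *
import pickle
a,b=pickle.load(open('f3.pkl','rb'))
T=sample(box(-11,11,-15,15,27,60))
KT=sample(box(-12,12,-67,67,0,27)[1:2]+box(-11,11,-15,15,27,60))
for fs in ((a,),):
    for x0 in (495,502):
        r=fit(fs,T,x0,17,.072,6); print(np.round(r,3))
overlay(a,[(pose(sample(box(-12,12,-67,67,0,27)+box(-11,11,-15,15,27,60)),*r[:3],6),(0,255,0))],'o21',(200,150,320,240),6)
"
```

```text
[5.00317e+02 1.58880e+01 1.65000e-01 2.94000e-01]
[5.00283e+02 1.58560e+01 1.66000e-01 2.95000e-01]
```

View pics/o21.png

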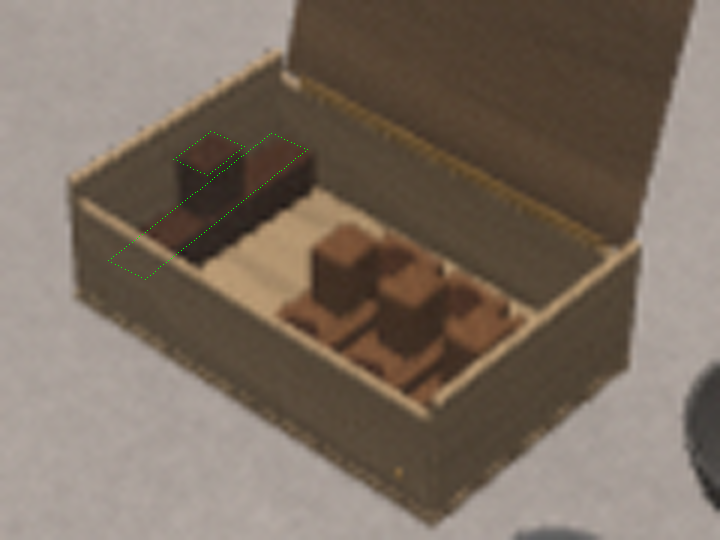

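>>> {"fn": "play_rows", "kwargs": {
  "motion": [
    [0.003,0.04,0,0,0.6],
    [0.003,0.08,0,0,0.6],
    [0.003,0.12,0,0,0.6],
    [0.003,0.16,0,0,0.6],
    [0.003,0.176,0,0,0.6],
    [0.003,0.176,-0.03,0,0.6],
    [0.003,0.176,-0.06,0,0.6],
    [0.003,0.176,-0.08,0,0.6]
  ]
}}

```text
time_s: 36.87
ee_pos: [500.9, 17.0, 101.8]
ee_rot: [165.1, 89.9, 169.5]
force: [-0.7, -0.2, 0.4]
gripper_width: 54.5
```

>>> {"fn": "play_rows", "kwargs": {
  "motion": [
    [0,0,0,0,0.6],
    [0,0,0,0,0.6],
    [0,0,0,0,0.6],
    [0,0,0,0,0.6],
    [0,0,0,0,0.6],
    [0,0,0,0,0.6],
    [0,0,0,0,0.6],
    [0,0,0,0,0.6]
  ]
}}

```text
time_s: 37.53
ee_pos: [502.3, 14.4, 104.2]
ee_rot: [5.6, 90.0, 9.7]
force: [0.4, -0.4, 0.7]
gripper_width: 54.6
```

```bash
python3 -c "
from h import *
s=st()
a=shot('scene','s22')
cv2.imwrite('pics/s22c.png',cv2.resize(a['img'][110:250,180:340],None,fx=4,fy=4))"
```

```text
t 37.53 tcp [502.3, 14.4, 104.2] jaw 94.1 w 54.6 F [0.38, -0.41, 0.72] q [0.3, 17.6, 108.3, 0.0, 54.1, -93.8]
```

View pics/s22c.png

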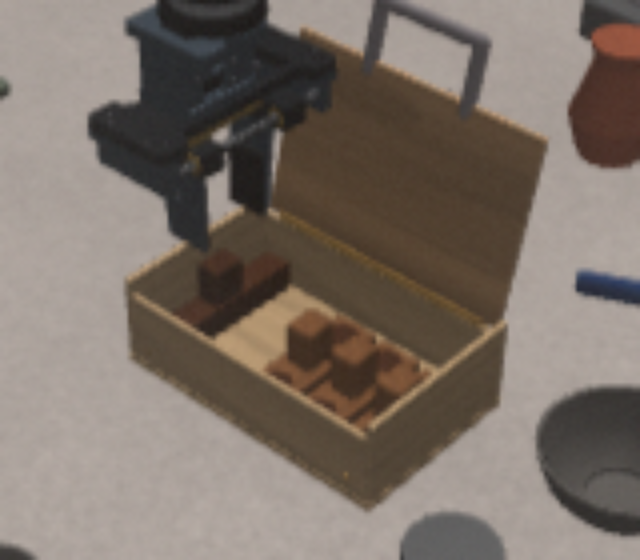

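>>> {"fn": "play_rows", "kwargs": {
  "motion": [
    [0,0,-0.01,0,0.6],
    [0,0,-0.02,0,0.6],
    [0,0,-0.03,0,0.6],
    [0,0,-0.04,0,0.6],
    [0,0,-0.05,0,0.6],
    [0,0,-0.054,0,0.6],
    [0,0,-0.054,0,0.6],
    [0,0,-0.054,0,0.6]
  ]
}}

```text
time_s: 38.25
ee_pos: [502.1, 14.5, 49.4]
ee_rot: [167.8, 90.0, 171.9]
force: [0.0, -0.7, -0.2]
gripper_width: 54.5
```

```bash
python3 -c "
from h import *
s=st()
a=shot('scene','s23')
cv2.imwrite('pics/s23c.png',cv2.resize(a['img'][110:250,180:340],None,fx=4,fy=4))"
```

```text
t 38.25 tcp [502.1, 14.5, 49.4] jaw 94.1 w 54.5 F [0.02, -0.65, -0.22] q [0.3, 21.6, 112.0, 0.0, 46.5, -93.8]
```

View pics/s23c.png

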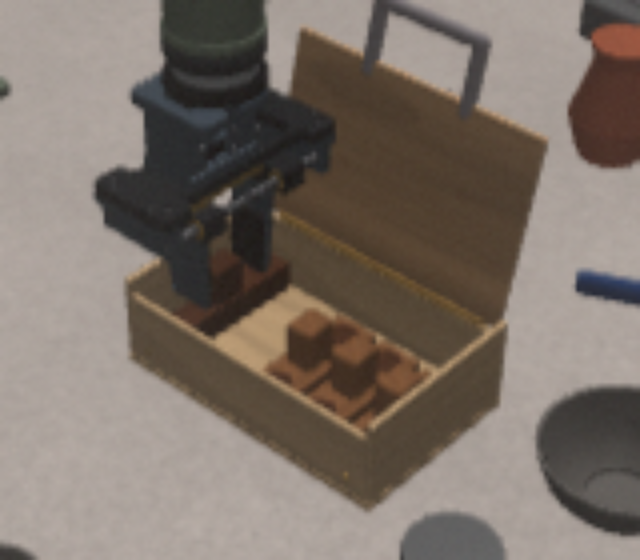

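>>> {"fn": "play_rows", "kwargs": {
  "motion": [
    [0,0,-0.004,0,0.5],
    [0,0,-0.004,0,0.2],
    [0,0,-0.004,0,0.2],
    [0,0,-0.004,0,0.2],
    [0,0,-0.004,0,0.2],
    [0,0,-0.004,0,0.2],
    [0,0,-0.004,0,0.2],
    [0,0,-0.004,0,0.2]
  ],
  "squeeze": 25
}}

```text
time_s: 38.97
ee_pos: [501.9, 16.6, 45.9]
ee_rot: [87.2, 89.8, 91.2]
force: [0.2, 8.6, -0.8]
gripper_width: 30.0
```

```bash
python3 -c "
from h import *
s=st()"
```

```text
t 38.97 tcp [501.9, 16.6, 45.9] jaw 94.0 w 30.0 F [0.16, 8.56, -0.8] q [0.4, 21.8, 112.2, 0.3, 45.9, -93.8]
```

>>> {"fn": "play_rows", "kwargs": {
  "motion": [
    [0.004,0.0015,0,0,0.2],
    [0.012,0.002,0,0,0.2],
    [0.022,0.003,0,0,0.2],
    [0.032,0.004,0,0,0.2],
    [0.042,0.0045,0,0,0.2],
    [0.05,0.005,0,0,0.2],
    [0.055,0.0055,0,0,0.2],
    [0.055,0.0055,0,0,0.2]
  ]
}}

```text
time_s: 39.63
ee_pos: [560.0, 20.8, 46.0]
ee_rot: [23.6, 89.8, 27.7]
force: [0.3, 6.0, 0.6]
gripper_width: 29.6
```

```bash
python3 -c "
from h import *
s=st()
a=shot('scene','s24');b=shot('top','t24')
cv2.imwrite('pics/s24c.png',cv2.resize(a['img'][110:250,180:340],None,fx=4,fy=4))"
```

```text
t 39.63 tcp [560.0, 20.8, 46.0] jaw 94.1 w 29.6 F [0.3, 5.97, 0.64] q [0.9, 26.0, 104.7, 0.1, 49.2, -93.3]
```

View pics/s24c.png

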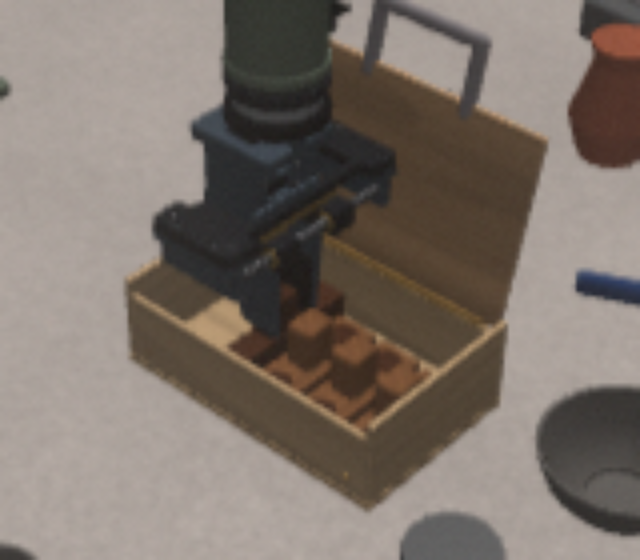

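>>> {"fn": "play_rows", "kwargs": {
  "motion": [
    [0.001,0.0014,0,0,0.2],
    [0.003,0.0015,0,0,0.2],
    [0.005,0.0016,0,0,0.2],
    [0.007,0.0018,0,0,0.2],
    [0.009,0.0019,0,0,0.2],
    [0.011,0.002,0,0,0.2],
    [0.012,0.0021,0,0,0.2],
    [0.012,0.0021,0,0,0.2]
  ]
}}

```text
time_s: 40.4
ee_pos: [569.5, 21.7, 45.9]
ee_rot: [-50.1, 90.0, -45.9]
force: [-0.3, -1.9, 3.8]
gripper_width: 29.4
```

>>> {"fn": "play_rows", "kwargs": {
  "motion": [
    [0.001,0,0,0,0.2],
    [0.002,0,0,0,0.2],
    [0.003,0,0,0,0.2],
    [0.004,0,0,0,0.2],
    [0.005,0.0002,0,0,0.2],
    [0.006,0.0003,0,0,0.2],
    [0.007,0.0004,0,0,0.2],
    [0.007,0.0005,0,0,0.2]
  ]
}}

```text
time_s: 41.07
ee_pos: [576.2, 22.2, 45.9]
ee_rot: [-95.9, 90.0, -91.7]
force: [-1.1, -3.9, 5.1]
gripper_width: 29.9
```

```bash
python3 -c "
from h import *
s=st()
a=shot('scene','s25');b=shot('top','t25')
cv2.imwrite('pics/s25c.png',cv2.resize(a['img'][110:250,180:340],None,fx=4,fy=4))"
```

```text
t 41.07 tcp [576.2, 22.2, 45.9] jaw 94.2 w 29.9 F [-1.14, -3.88, 5.1] q [1.1, 27.2, 102.3, -0.1, 50.5, -93.0]
```

View pics/s25c.png

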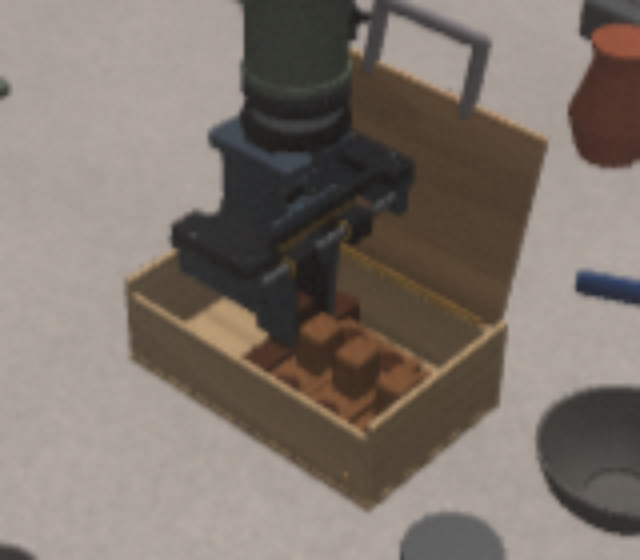

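>>> {"fn": "play_rows", "kwargs": {
  "motion": [
    [0.001,-0.0006,0,0,0.2],
    [0.002,-0.0006,0,0,0.2],
    [0.003,-0.0006,0,0,0.2],
    [0.004,-0.0006,0,0,0.2],
    [0.004,-0.0006,0,0,0.2],
    [0.004,-0.0006,0,0,0.2],
    [0.004,-0.0006,0,0,0.2],
    [0.004,-0.0006,0,0,0.2]
  ]
}}

```text
time_s: 41.83
ee_pos: [580.1, 22.4, 45.9]
ee_rot: [83.7, 90.0, 87.8]
force: [-2.3, -1.5, 5.0]
gripper_width: 29.6
```

>>> {"fn": "play_rows", "kwargs": {
  "motion": [
    [0.001,0,0,0,0.2],
    [0.002,0,0,0,0.2],
    [0.003,0,0,0,0.2],
    [0.003,0,0,0,0.2],
    [0.003,0,0,0,0.2],
    [0.003,0,0,0,0.2],
    [0.003,0,0,0,0.2],
    [0.003,0,0,0,0.2]
  ]
}}

```text
time_s: 42.5
ee_pos: [582.9, 22.6, 45.9]
ee_rot: [110.2, 89.9, 114.3]
force: [-2.5, -0.7, 5.8]
gripper_width: 30.0
```

>>> {"fn": "play_rows", "kwargs": {
  "motion": [
    [0.0005,0,0,0,0.2],
    [0.001,0,0,0,0.2],
    [0.0015,0,0,0,0.2],
    [0.002,0,0,0,0.2],
    [0.002,0,0,0,0.2],
    [0.002,0,0,0,0.2],
    [0.002,0,0,0,0.2],
    [0.002,0,0,0,0.2]
  ]
}}

```text
time_s: 43.17
ee_pos: [584.7, 22.7, 45.9]
ee_rot: [122.4, 89.9, 126.5]
force: [-3.5, 0.4, 6.0]
gripper_width: 29.8
```

>>> {"fn": "play_rows", "kwargs": {
  "motion": [
    [0.0005,0,0,0,0.2],
    [0.001,0,0,0,0.2],
    [0.0015,0,0,0,0.2],
    [0.002,0,0,0,0.2],
    [0.002,0,0,0,0.2],
    [0.002,0,0,0,0.2],
    [0.002,0,0,0,0.2],
    [0.002,0,0,0,0.2]
  ]
}}

```text
time_s: 43.83
ee_pos: [586.1, 22.8, 45.9]
ee_rot: [142.5, 89.9, 146.6]
force: [-4.0, -0.4, 6.9]
gripper_width: 29.7
```

>>> {"fn": "play_rows", "kwargs": {
  "motion": [
    [0.0005,0,0,0,0.2],
    [0.001,0,0,0,0.2],
    [0.0015,0,0,0,0.2],
    [0.0015,0,0,0,0.2],
    [0.0015,0,0,0,0.2],
    [0.0015,0,0,0,0.2],
    [0.0015,0,0,0,0.2],
    [0.0015,0,0,0,0.2]
  ]
}}

```text
time_s: 44.5
ee_pos: [586.2, 22.8, 45.9]
ee_rot: [161.6, 89.7, 165.8]
force: [-7.1, -0.5, 8.8]
gripper_width: 29.8
```

```bash
python3 -c "
from h import *
s=st()
a=shot('scene','s26');b=shot('top','t26')
cv2.imwrite('pics/s26c.png',cv2.resize(a['img'][150:250,220:340],None,fx=6,fy=6,interpolation=cv2.INTER_CUBIC))
cv2.imwrite('pics/t26c.png',cv2.resize(b['img'][140:240,190:290],None,fx=6,fy=6,interpolation=cv2.INTER_CUBIC))"
```

```text
t 44.5 tcp [586.2, 22.8, 45.9] jaw 94.1 w 29.8 F [-7.15, -0.54, 8.77] q [1.1, 28.1, 100.7, 0.1, 51.5, -93.1]
```

View pics/s26c.png

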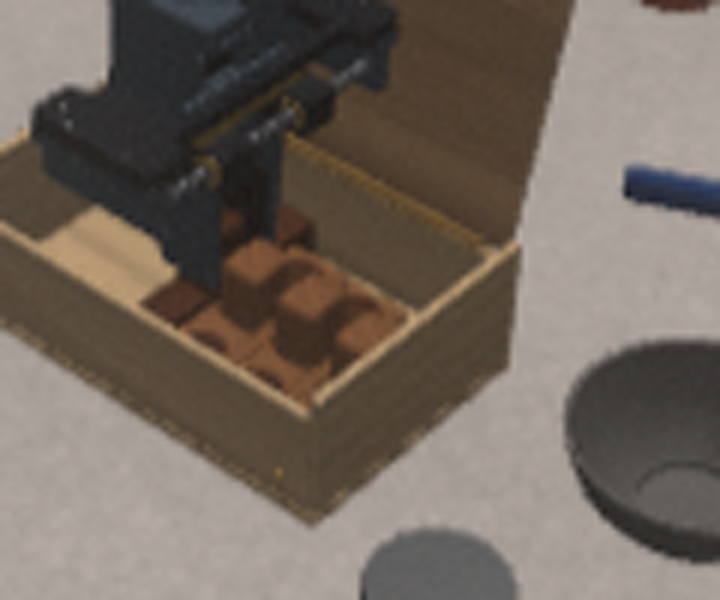

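View pics/t26c.png

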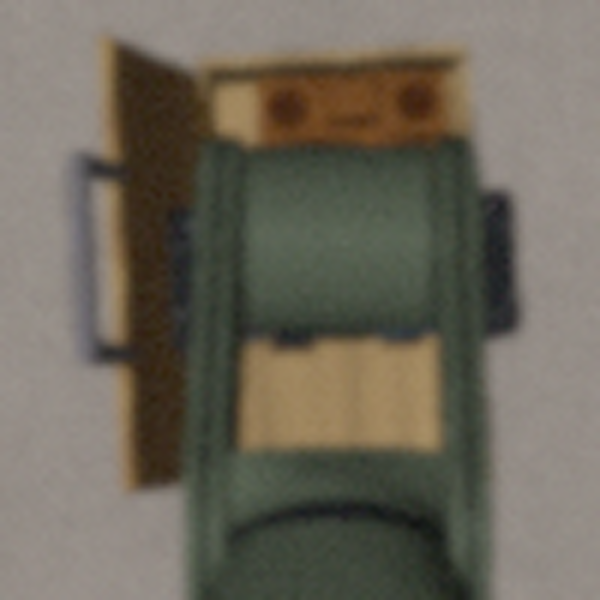

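The force rose to 7 N with no further advance (586.1 to 586.2 mm), so the row is tight. I'll push a hair more, relax, and let go.

>>> {"fn": "play_rows", "kwargs": {
  "motion": [
    [0.0003,0,0,0,0.2],
    [0.0005,0,0,0,0.2],
    [0.0005,0,0,0,0.2],
    [0.0005,0,0,0,0.2],
    [0.0005,0,0,0,0.2],
    [0.0005,0,0,0,0.2],
    [0.0005,0,0,0,0.2],
    [0.0005,0,0,0,0.2]
  ]
}}

```text
time_s: 45.27
ee_pos: [586.2, 22.8, 45.8]
ee_rot: [164.3, 89.7, 168.4]
force: [-8.5, -0.9, 9.8]
gripper_width: 29.6
```

>>> {"fn": "play_rows", "kwargs": {
  "motion": [
    [-0.0008,0,0,0,0.2],
    [-0.0014,0,0,0,0.2],
    [-0.0014,0,0,0,0.2],
    [-0.0014,0,-0.001,0,0.2],
    [-0.0014,0,-0.001,0,0.2],
    [-0.0014,0,-0.001,0,0.2],
    [-0.0014,0,-0.001,0,0.2],
    [-0.0014,0,-0.001,0,0.2]
  ]
}}

```text
time_s: 45.93
ee_pos: [586.3, 22.8, 45.9]
ee_rot: [149.9, 89.8, 154.1]
force: [-6.5, 0.4, 13.4]
gripper_width: 29.8
```

>>> {"fn": "play_rows", "kwargs": {
  "motion": [
    [-0.0005,0,0.001,0,0.2],
    [-0.001,0,0.002,0,0.2],
    [-0.001,0,0.002,0,0.2],
    [-0.001,0,0.002,0,0.35],
    [-0.001,0,0.002,0,0.45],
    [-0.001,0,0.002,0,0.45],
    [-0.001,0,0.002,0,0.45],
    [-0.001,0,0.002,0,0.45]
  ]
}}

```text
time_s: 46.6
ee_pos: [587.3, 21.9, 46.9]
ee_rot: [-6.2, 89.9, -2.0]
force: [-0.4, 1.3, -1.2]
gripper_width: 40.8
```

>>> {"fn": "play_rows", "kwargs": {
  "motion": [
    [0,0,0.02,0,0.45],
    [0,0,0.05,0,0.45],
    [0,0,0.09,0,0.45],
    [0,-0.02,0.13,0,0.45],
    [0,-0.06,0.17,0,0.45],
    [0,-0.1,0.2,0,0.45],
    [0,-0.14,0.2,0,0.45],
    [0,-0.17,0.2,0,0.45]
  ]
}}

```text
time_s: 47.27
ee_pos: [588.0, -140.9, 249.6]
ee_rot: [-17.6, 89.6, -13.4]
force: [0.6, 0.3, -0.2]
gripper_width: 41.1
```

```bash
python3 -c "
from h import *
s=st()
a=shot('scene','s27');b=shot('top','t27')
import pickle; pickle.dump((a,b),open('f4.pkl','wb'))
cv2.imwrite('pics/s27c.png',cv2.resize(a['img'][90:250,220:340],None,fx=4,fy=4,interpolation=cv2.INTER_CUBIC))
cv2.imwrite('pics/t27c.png',cv2.resize(b['img'][140:240,190:290],None,fx=6,fy=6,interpolation=cv2.INTER_CUBIC))
for x in (96,58,20): 
    x,y=pose(np.array([[x,-7,0.]]),595.8,24,.072)[0][:2]
    r=fit((b,),sample(box(-19,19,-55,55,0,22)),x,y,.072,6); print(round(x,1),round(y,1),np.round(r,3))
r=fit((b,),sample(box(-12,12,-67,67,0,27)),585,23,.072,6); print('K',np.round(r,3))
"
```

```text
t 47.27 tcp [588.0, -140.9, 249.6] jaw 94.2 w 41.1 F [0.59, 0.31, -0.22] q [-14.6, 19.7, 82.4, 0.0, 77.5, -108.8]
692.1 23.9 [7.00258e+02 2.36710e+01 6.70000e-02 3.34000e-01]
654.2 21.2 [6.6608e+02 2.2437e+01 6.6000e-02 8.9300e-01]
616.3 18.5 [6.1501e+02 2.1198e+01 9.3000e-02 1.1240e+00]
K [5.84055e+02 2.55770e+01 7.90000e-02 1.81000e-01]
```

View pics/s27c.png

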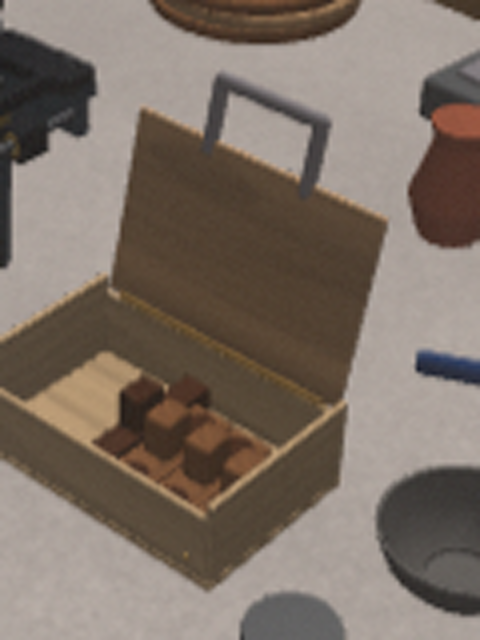

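View pics/t27c.png

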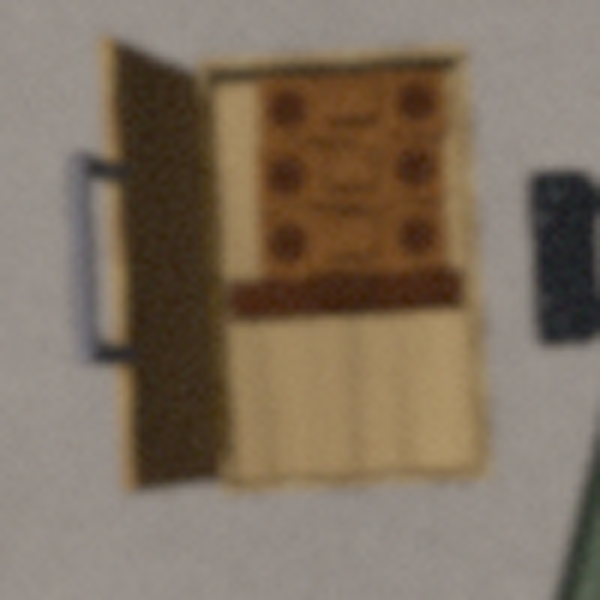

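```bash
python3 -c "
from h import *
import pickle
a,b=pickle.load(open('f4.pkl','rb'))
print(at_z(b,(190+83/6,140+255/6),262), tri([(b,(190+83/6,140+255/6)),(a,(220+275/4,90+100/4))]))
print(proj(a,[[588,145.4,262]]),proj(b,[[588,145.4,262]]),(220+275/4,90+100/4),(190+83/6,140+255/6))
"
```

```text
[587.15462747 144.5185703  262.        ] (array([588.66608655, 146.16998531, 259.83124199]), np.float64(1.354049285591259))
[[287.75145589 114.39427146]] [[203.52678371 182.19714067]] (288.75, 115.0) (203.83333333333334, 182.5)
```

>>> {"fn": "play_rows", "kwargs": {
  "motion": [
    [0,0,0.04,0,0.45],
    [0,0.02,0.07,0,0.45],
    [0,0.06,0.07,0,0.45],
    [0,0.1,0.07,0,0.45],
    [0,0.14,0.07,0,0.45],
    [0,0.18,0.07,0,0.45],
    [0,0.22,0.07,0,0.45],
    [0,0.25,0.07,0,0.45]
  ]
}}

```text
time_s: 48.03
ee_pos: [586.0, 114.2, 315.6]
ee_rot: [98.9, 89.9, 103.2]
force: [0.5, -0.1, 0.6]
gripper_width: 41.2
```

>>> {"fn": "play_rows", "kwargs": {
  "motion": [
    [0,0.03,0,0,0.45],
    [0,0.036,0,0,0.45],
    [0,0.036,0,0,0.45],
    [0,0.036,0,0,0.45],
    [0,0.036,0,0,0.45],
    [0,0.036,0,0,0.45],
    [0,0.036,0,0,0.45],
    [0,0.036,0,0,0.45]
  ]
}}

```text
time_s: 48.7
ee_pos: [586.8, 145.5, 316.0]
ee_rot: [5.7, 90.0, 9.8]
force: [0.6, -0.9, 0.4]
gripper_width: 40.8
```

```bash
python3 -c "
from h import *
s=st()"
```

```text
t 48.7 tcp [586.8, 145.5, 316.0] jaw 94.0 w 40.8 F [0.6, -0.89, 0.36] q [12.8, 18.7, 74.6, -0.0, 86.7, -81.2]
```

>>> {"fn": "play_rows", "kwargs": {
  "motion": [
    [0.001,0,-0.02,0,0.45],
    [0.001,0,-0.04,0,0.45],
    [0.001,0,-0.06,0,0.45],
    [0.001,0,-0.073,0,0.45],
    [0.001,0,-0.073,0,0.45],
    [0.001,0,-0.073,0,0.05],
    [0.001,0,-0.073,0,0.05],
    [0.001,0,-0.073,0,0.05]
  ],
  "squeeze": 12
}}

```text
time_s: 49.37
ee_pos: [588.5, 146.5, 244.4]
ee_rot: [10.5, 89.8, 14.6]
force: [-0.4, 0.2, -0.3]
gripper_width: 24.3
```

>>> {"fn": "play_rows", "kwargs": {
  "motion": [
    [0,0,0,0,0.05],
    [0,0,0,0,0.05],
    [0,0,0,0,0.05],
    [0,0,0,0,0.05],
    [0,0,0,0,0.05],
    [0,0,0,0,0.05],
    [0,0,0,0,0.05],
    [0,0,0,0,0.05]
  ]
}}

```text
time_s: 50.03
ee_pos: [588.1, 146.7, 243.7]
ee_rot: [18.6, 89.9, 22.7]
force: [0.4, 0.5, 6.0]
gripper_width: 11.5
```

```bash
python3 -c "
from h import *
s=st()
a=shot('scene','s28')
cv2.imwrite('pics/s28c.png',cv2.resize(a['img'][70:230,220:360],None,fx=4,fy=4,interpolation=cv2.INTER_CUBIC))
u=np.array([-np.sin(.072),np.cos(.072)])
P=lambda th:np.array([197*(1-np.cos(th))*u[0],197*(1-np.cos(th))*u[1],197*np.sin(th)])
for l in (np.linspace(1.8,1.2,9),np.linspace(1.2,.6,9),np.linspace(.6,.12,9),np.linspace(.12,0,9)):
  print([np.round((P(t)-P(l[0]))/1e3,4).tolist() for t in l[1:]])
"
```

```text
t 50.03 tcp [588.1, 146.7, 243.7] jaw 94.1 w 11.5 F [0.39, 0.48, 6.03] q [12.9, 20.2, 82.5, 0.0, 77.2, -81.2]
[[0.001, -0.0145, 0.0028], [0.0021, -0.0291, 0.0045], [0.0032, -0.0438, 0.0052], [0.0042, -0.0585, 0.0047], [0.0053, -0.0732, 0.0031], [0.0063, -0.0877, 0.0004], [0.0074, -0.1019, -0.0034], [0.0084, -0.1158, -0.0082]]
[[0.001, -0.0135, -0.0059], [0.0019, -0.0266, -0.0127], [0.0028, -0.0391, -0.0206], [0.0037, -0.0509, -0.0293], [0.0045, -0.0621, -0.0389], [0.0052, -0.0726, -0.0493], [0.0059, -0.0822, -0.0605], [0.0066, -0.091, -0.0724]]
[[0.0005, -0.0064, -0.0099], [0.0009, -0.0121, -0.0203], [0.0012, -0.0172, -0.0309], [0.0016, -0.0217, -0.0418], [0.0018, -0.0255, -0.053], [0.0021, -0.0287, -0.0644], [0.0022, -0.0311, -0.076], [0.0024, -0.0329, -0.0877]]
[[0.0, -0.0003, -0.0029], [0.0, -0.0006, -0.0059], [0.0001, -0.0009, -0.0088], [0.0001, -0.0011, -0.0118], [0.0001, -0.0012, -0.0147], [0.0001, -0.0013, -0.0177], [0.0001, -0.0014, -0.0206], [0.0001, -0.0014, -0.0236]]
```

View pics/s28c.png

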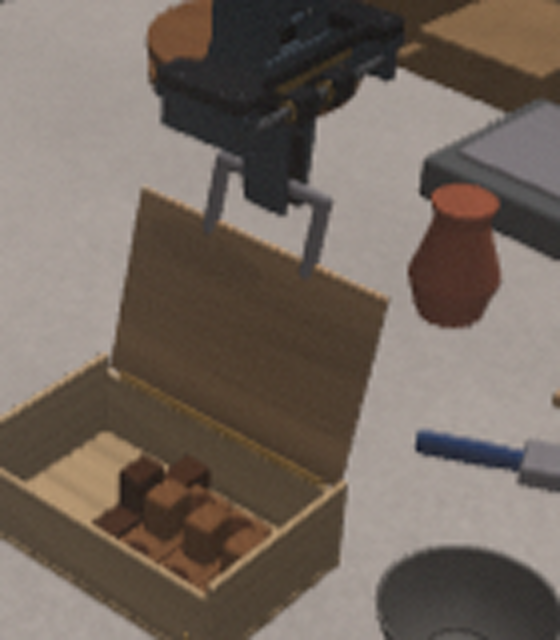

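>>> {"fn": "play_rows", "kwargs": {
  "motion": [
    [0.001,-0.0145,0.0028,0,0.05],
    [0.0021,-0.0291,0.0045,0,0.05],
    [0.0032,-0.0438,0.0052,0,0.05],
    [0.0042,-0.0585,0.0047,0,0.05],
    [0.0053,-0.0732,0.0031,0,0.05],
    [0.0063,-0.0877,0.0004,0,0.05],
    [0.0074,-0.1019,-0.0034,0,0.05],
    [0.0084,-0.1158,-0.0082,0,0.05]
  ]
}}

```text
time_s: 50.75
ee_pos: [596.1, 28.9, 234.0]
ee_rot: [-165.9, 90.0, -161.8]
force: [2.2, 1.9, 3.1]
gripper_width: 11.5
```

>>> {"fn": "play_rows", "kwargs": {
  "motion": [
    [0.001,-0.0135,-0.0059,0,0.05],
    [0.0019,-0.0266,-0.0127,0,0.05],
    [0.0028,-0.0391,-0.0206,0,0.05],
    [0.0037,-0.0509,-0.0293,0,0.05],
    [0.0045,-0.0621,-0.0389,0,0.05],
    [0.0052,-0.0726,-0.0493,0,0.05],
    [0.0059,-0.0822,-0.0605,0,0.05],
    [0.0066,-0.091,-0.0724,0,0.05]
  ]
}}

```text
time_s: 51.42
ee_pos: [602.3, -61.5, 161.0]
ee_rot: [-167.6, 89.9, -163.4]
force: [0.5, 1.3, 1.6]
gripper_width: 11.5
```

>>> {"fn": "play_rows", "kwargs": {
  "motion": [
    [0.0005,-0.0064,-0.0099,0,0.05],
    [0.0009,-0.0121,-0.0203,0,0.05],
    [0.0012,-0.0172,-0.0309,0,0.05],
    [0.0016,-0.0217,-0.0418,0,0.05],
    [0.0018,-0.0255,-0.053,0,0.05],
    [0.0021,-0.0287,-0.0644,0,0.05],
    [0.0022,-0.0311,-0.076,0,0.05],
    [0.0024,-0.0329,-0.0877,0,0.05]
  ]
}}

```text
time_s: 52.08
ee_pos: [604.9, -95.1, 73.5]
ee_rot: [-100.1, 89.8, -95.9]
force: [-1.0, -7.4, 2.3]
gripper_width: 11.7
```

>>> {"fn": "play_rows", "kwargs": {
  "motion": [
    [0,-0.0003,-0.0029,0,0.05],
    [0,-0.0006,-0.0059,0,0.05],
    [0,-0.0009,-0.0088,0,0.05],
    [0,-0.0011,-0.0118,0,0.05],
    [0,-0.0012,-0.0147,0,0.05],
    [0,-0.0013,-0.0177,0,0.05],
    [0,-0.0014,-0.0206,0,0.05],
    [0,-0.0014,-0.0225,0,0.05]
  ]
}}

```text
time_s: 52.75
ee_pos: [605.0, -97.0, 51.1]
ee_rot: [-97.0, 89.8, -92.8]
force: [-0.7, -9.1, 2.2]
gripper_width: 11.5
```

```bash
python3 -c "
from h import *
s=st()
a=shot('scene','s29')
cv2.imwrite('pics/s29c.png',cv2.resize(a['img'][110:270,170:330],None,fx=4,fy=4,interpolation=cv2.INTER_CUBIC))"
```

```text
t 52.75 tcp [605.0, -97.0, 51.1] jaw 94.2 w 11.5 F [-0.73, -9.12, 2.15] q [-10.1, 29.6, 96.9, -0.3, 53.5, -104.1]
```

View pics/s29c.png

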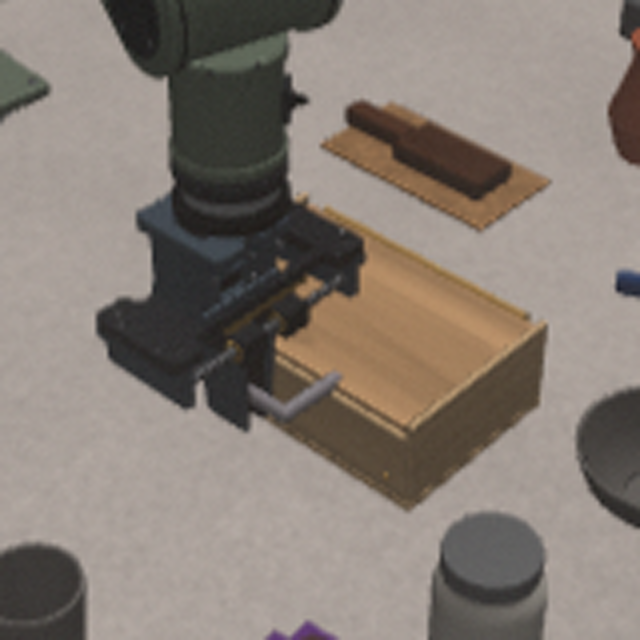

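>>> {"fn": "play_rows", "kwargs": {
  "motion": [
    [0,0.001,-0.001,0,0.05],
    [0,0.002,-0.002,0,0.05],
    [0,0.002,-0.003,0,0.05],
    [0,0.002,-0.003,0,0.05],
    [0,0.002,-0.003,0,0.05],
    [0,0.002,-0.003,0,0.05],
    [0,0.002,-0.003,0,0.05],
    [0,0.002,-0.003,0,0.05]
  ]
}}

```text
time_s: 53.47
ee_pos: [605.0, -97.1, 48.3]
ee_rot: [-94.3, 89.6, -90.0]
force: [-0.9, -16.1, -0.3]
gripper_width: 11.6
```

>>> {"fn": "play_rows", "kwargs": {
  "motion": [
    [0,-0.001,-0.001,0,0.05],
    [0,-0.003,-0.002,0,0.05],
    [0,-0.0045,-0.003,0,0.05],
    [0,-0.0045,-0.004,0,0.05],
    [0,-0.0045,-0.004,0,0.05],
    [0,-0.0045,-0.004,0,0.05],
    [0,-0.0045,-0.004,0,0.05],
    [0,-0.0045,-0.004,0,0.05]
  ]
}}

```text
time_s: 54.13
ee_pos: [604.9, -97.1, 44.7]
ee_rot: [-162.0, 90.0, -157.8]
force: [0.9, -3.7, -2.4]
gripper_width: 11.8
```

```bash
python3 -c "
from h import *
s=st()
a=shot('scene','s30')
cv2.imwrite('pics/s30c.png',cv2.resize(a['img'][150:250,190:310],None,fx=6,fy=6,interpolation=cv2.INTER_CUBIC))"
```

```text
t 54.13 tcp [604.9, -97.1, 44.7] jaw 94.2 w 11.8 F [0.88, -3.7, -2.38] q [-10.2, 30.0, 97.2, -0.0, 52.8, -104.3]
```

View pics/s30c.png

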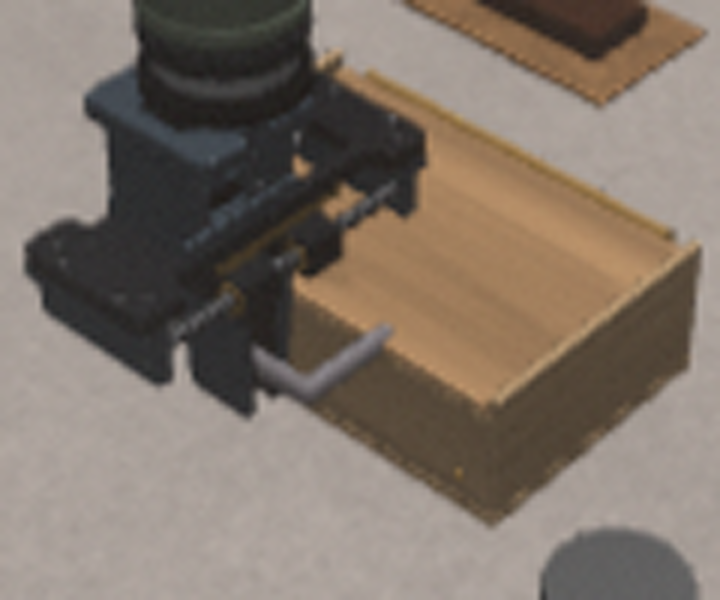

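>>> {"fn": "play_rows", "kwargs": {
  "motion": [
    [0,-0.001,-0.001,0,0.05],
    [0,-0.001,-0.002,0,0.05],
    [0,-0.001,-0.003,0,0.05],
    [0,-0.001,-0.003,0,0.05],
    [0,-0.001,-0.003,0,0.05],
    [0,-0.001,-0.003,0,0.05],
    [0,-0.001,-0.003,0,0.05],
    [0,-0.001,-0.003,0,0.05]
  ]
}}

```text
time_s: 54.85
ee_pos: [605.0, -97.1, 43.9]
ee_rot: [62.9, 89.9, 67.0]
force: [-3.7, 0.7, 9.3]
gripper_width: 11.5
```

Flap hits bottom (9 N up, no further travel). I'll release and fetch the paddle.

>>> {"fn": "play_rows", "kwargs": {
  "motion": [
    [0,0,0.002,0,0.3],
    [0,0,0.002,0,0.4],
    [0,0,0.002,0,0.4],
    [0,0,0.002,0,0.4],
    [0,0,0.02,0,0.4],
    [0,0,0.06,0,0.4],
    [0,0,0.1,0,0.5],
    [0,0,0.14,0,0.6]
  ]
}}

```text
time_s: 55.52
ee_pos: [604.6, -97.9, 182.9]
ee_rot: [155.9, 89.9, 160.0]
force: [1.5, 0.2, 0.3]
gripper_width: 47.0
```

```bash
python3 -c "
from h import *
s=st()
a=shot('scene','s31');b=shot('top','t31')
cv2.imwrite('pics/s31c.png',cv2.resize(a['img'][100:300,170:370],None,fx=3,fy=3,interpolation=cv2.INTER_CUBIC))
for fs in ((a,b),(a,),(b,)): print(np.round(fit(fs,PADDLE,433,280,.056,4),3))
"
```

```text
t 55.52 tcp [604.6, -97.9, 182.9] jaw 94.1 w 47.0 F [1.48, 0.21, 0.34] q [-10.3, 22.9, 87.2, 0.0, 70.0, -104.4]
[4.35699e+02 2.79382e+02 5.80000e-02 5.33000e-01]
[4.35643e+02 2.79368e+02 6.60000e-02 3.10000e-01]
[4.35637e+02 2.79212e+02 5.80000e-02 2.19000e-01]
```

View pics/s31c.png

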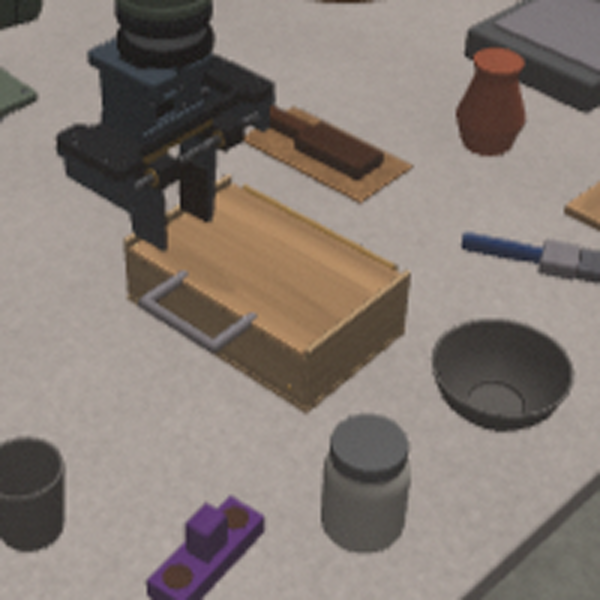

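>>> {"fn": "play_rows", "kwargs": {
  "motion": [
    [-0.169,0.377,0,-0.013,0.75],
    [-0.169,0.377,0,-0.013,0.75],
    [-0.169,0.377,0,-0.013,0.75],
    [-0.169,0.377,0,-0.013,0.75],
    [-0.169,0.377,0,-0.013,0.75],
    [-0.169,0.377,0,-0.013,0.75],
    [-0.169,0.377,0,-0.013,0.75],
    [-0.169,0.377,0,-0.013,0.75]
  ]
}}

```text
time_s: 56.28
ee_pos: [467.2, 207.6, 181.3]
ee_rot: [-177.3, 89.9, -173.9]
force: [1.2, 0.3, 0.1]
gripper_width: 68.2
```

```bash
python3 -c "
from h import *
s=st()"
```

```text
t 56.28 tcp [467.2, 207.6, 181.3] jaw 93.4 w 68.2 F [1.19, 0.28, 0.12] q [22.7, 14.0, 100.7, 0.0, 65.3, -70.7]
```

>>> {"fn": "play_rows", "kwargs": {
  "motion": [
    [-0.032,0.07,0,0,0.75],
    [-0.032,0.07,0,0,0.75],
    [-0.032,0.07,0,0,0.75],
    [-0.032,0.07,-0.03,0,0.75],
    [-0.032,0.07,-0.06,0,0.75],
    [-0.032,0.07,-0.09,0,0.75],
    [-0.032,0.07,-0.11,0,0.75],
    [-0.032,0.07,-0.11,0,0.75]
  ]
}}

```text
time_s: 56.95
ee_pos: [433.7, 273.7, 67.5]
ee_rot: [-152.3, 89.4, -148.9]
force: [-0.1, -0.2, -0.2]
gripper_width: 68.3
```

>>> {"fn": "play_rows", "kwargs": {
  "motion": [
    [0,0,0,0,0.75],
    [0,0,0,0,0.75],
    [0,0,0,0,0.75],
    [0,0,0,0,0.75],
    [0,0,0,0,0.75],
    [0,0,0,0,0.75],
    [0,0,0,0,0.75],
    [0,0,0,0,0.75]
  ]
}}

```text
time_s: 57.62
ee_pos: [436.8, 276.1, 72.3]
ee_rot: [37.7, 90.0, 41.1]
force: [-0.3, -0.4, -0.5]
gripper_width: 68.3
```

```bash
python3 -c "
from h import *
s=st()"
```

```text
t 57.62 tcp [436.8, 276.1, 72.3] jaw 93.4 w 68.3 F [-0.35, -0.36, -0.52] q [31.0, 20.9, 108.7, 0.0, 50.4, -62.4]
```

Shift (−1, +3) and go down to about z = 9, then grip.

>>> {"fn": "play_rows", "kwargs": {
  "motion": [
    [-0.001,0.003,-0.03,0,0.75],
    [-0.001,0.003,-0.05,0,0.75],
    [-0.001,0.003,-0.06,0,0.75],
    [-0.001,0.003,-0.063,0,0.75],
    [-0.001,0.003,-0.063,0,0.75],
    [-0.001,0.003,-0.063,0,0.4],
    [-0.001,0.003,-0.063,0,0.3],
    [-0.001,0.003,-0.063,0,0.3]
  ],
  "squeeze": 20
}}

```text
time_s: 58.28
ee_pos: [436.4, 279.5, 10.0]
ee_rot: [31.1, 89.9, 34.5]
force: [-0.5, -0.5, -0.0]
gripper_width: 51.3
```

>>> {"fn": "play_rows", "kwargs": {
  "motion": [
    [0,0,0,0,0.3],
    [0,0,0,0,0.3],
    [0,0,0,0,0.3],
    [0,0,0.02,0,0.3],
    [0,0,0.06,0,0.3],
    [0,0,0.1,0,0.3],
    [0,0,0.14,0,0.3],
    [0,0,0.16,0,0.3]
  ]
}}

```text
time_s: 58.95
ee_pos: [437.2, 279.9, 173.7]
ee_rot: [27.4, 89.6, 30.8]
force: [0.7, 0.1, -1.2]
gripper_width: 49.8
```

```bash
python3 -c "
from h import *
s=st()
a=shot('scene','s32')
cv2.imwrite('pics/s32c.png',cv2.resize(a['img'][40:240,200:400],None,fx=3,fy=3,interpolation=cv2.INTER_CUBIC))"
```

```text
t 58.95 tcp [437.2, 279.9, 173.7] jaw 93.4 w 49.8 F [0.7, 0.08, -1.19] q [31.4, 14.8, 100.8, -0.0, 64.0, -62.0]
```

View pics/s32c.png

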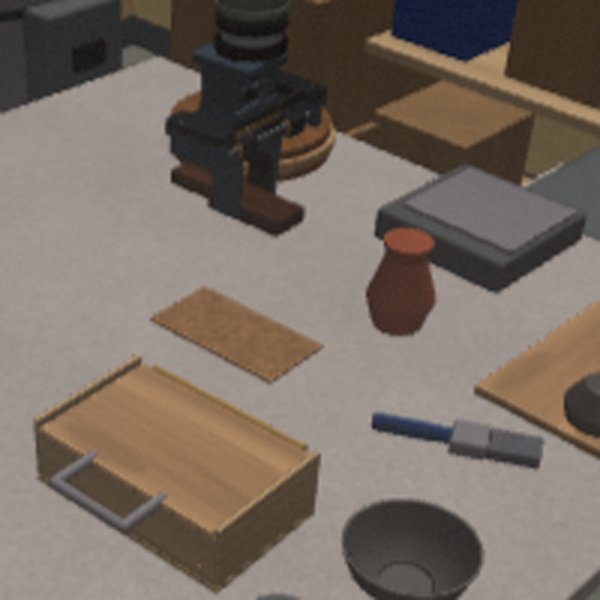

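>>> {"fn": "play_rows", "kwargs": {
  "motion": [
    [0.171,-0.255,0,0.012,0.3],
    [0.171,-0.255,0,0.012,0.3],
    [0.171,-0.255,0,0.012,0.3],
    [0.171,-0.255,0,0.012,0.3],
    [0.171,-0.255,0,0.012,0.3],
    [0.171,-0.255,0,0.012,0.3],
    [0.171,-0.255,0,0.012,0.3],
    [0.171,-0.255,0,0.012,0.3]
  ]
}}

```text
time_s: 59.67
ee_pos: [608.9, 19.3, 167.8]
ee_rot: [-82.9, 89.9, -79.0]
force: [0.2, 0.8, -1.0]
gripper_width: 50.0
```

>>> {"fn": "play_rows", "kwargs": {
  "motion": [
    [0,0,0,0,0.3],
    [0,0,0,0,0.3],
    [0,0,-0.03,0,0.3],
    [0,0,-0.06,0,0.3],
    [0,0,-0.075,0,0.3],
    [0,0,-0.075,0,0.3],
    [0,0,-0.075,0,0.3],
    [0,0,-0.075,0,0.3]
  ]
}}

```text
time_s: 60.33
ee_pos: [607.2, 25.2, 95.4]
ee_rot: [5.3, 89.9, 9.5]
force: [-0.4, -0.1, -1.1]
gripper_width: 49.9
```

```bash
python3 -c "
from h import *
s=st()
a=shot('scene','s33')
cv2.imwrite('pics/s33c.png',cv2.resize(a['img'][90:250,180:340],None,fx=4,fy=4,interpolation=cv2.INTER_CUBIC))"
```

```text
t 60.33 tcp [607.2, 25.2, 95.4] jaw 94.2 w 49.9 F [-0.39, -0.07, -1.14] q [1.3, 26.5, 94.9, 0.0, 58.5, -92.9]
```

View pics/s33c.png

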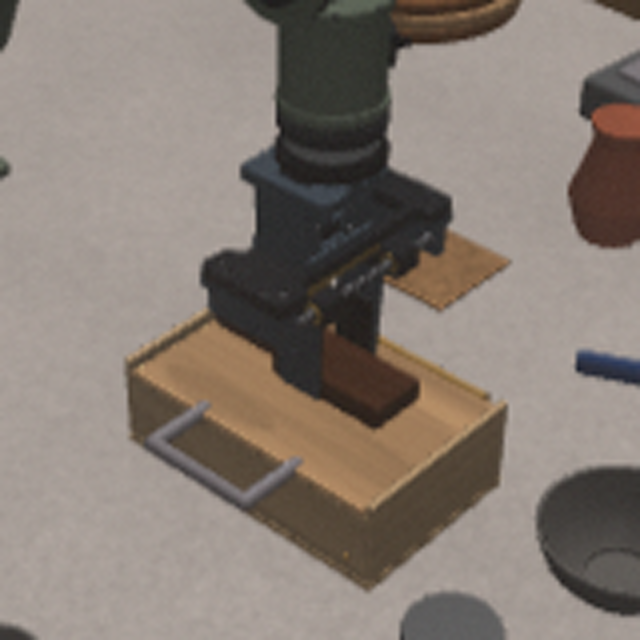

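>>> {"fn": "play_rows", "kwargs": {
  "motion": [
    [0,0,-0.005,0,0.3],
    [0,0,-0.01,0,0.3],
    [0,0,-0.014,0,0.3],
    [0,0,-0.016,0,0.3],
    [0,0,-0.017,0,0.3],
    [0,0,-0.017,0,0.3],
    [0,0,-0.017,0,0.3],
    [0,0,-0.017,0,0.3]
  ]
}}

```text
time_s: 61.05
ee_pos: [606.4, 24.0, 78.0]
ee_rot: [135.1, 90.0, 139.2]
force: [-3.0, -0.7, 6.1]
gripper_width: 50.1
```

Contact is 6 N. I'll release and retreat upward.

>>> {"fn": "play_rows", "kwargs": {
  "motion": [
    [0,0,0.0005,0,0.8],
    [0,0,0.0005,0,0.8],
    [0,0,0.0005,0,0.8],
    [0,0,0.0005,0,0.8],
    [0,0,0.0005,0,0.8],
    [0,0,0.02,0,0.8],
    [0,0,0.05,0,0.8],
    [0,0,0.09,0,0.8]
  ]
}}

```text
time_s: 61.72
ee_pos: [604.8, 24.0, 165.1]
ee_rot: [176.5, 89.6, -179.5]
force: [1.1, 0.0, -0.3]
gripper_width: 73.3
```

>>> {"fn": "play_rows", "kwargs": {
  "motion": [
    [0,0,0.04,0,0.8],
    [-0.03,0.03,0.08,0,0.8],
    [-0.06,0.06,0.08,0,0.8],
    [-0.09,0.09,0.08,0,0.8],
    [-0.12,0.12,0.08,0,0.8],
    [-0.15,0.15,0.08,0,0.8],
    [-0.17,0.18,0.08,0,0.8],
    [-0.17,0.2,0.08,0,0.8]
  ]
}}

```text
time_s: 62.38
ee_pos: [432.8, 225.1, 247.6]
ee_rot: [161.4, 89.9, 165.6]
force: [0.5, -0.7, -0.1]
gripper_width: 73.3
```

```bash
python3 -c "
from h import *
s=st()
a=shot('scene','s34');b=shot('top','t34')
cv2.imwrite('pics/s34c.png',cv2.resize(a['img'][90:290,150:350],None,fx=3,fy=3,interpolation=cv2.INTER_CUBIC))
for fs in ((a,b),(a,),(b,)): 
    r=fit(fs,PADDLE,606,24,.072,72); print(np.round(r,3))
H=[((-51,-127,69),(51,-127,69)),((-39,-115,69),(39,-115,69)),((-113,-76,72),(113,-76,72)),((121,-76,80),(121,76,80)),((-121,-76,80),(-121,76,80))]
overlay(a,[(pose(sample(H),595.6,24,.073),(0,255,0)),(pose(PADDLE,*r[:3],72),(0,0,255))],'o34',(180,140,320,240),5)
r=fit((a,),sample(H),595.6,24,.073); print('chest/handle',np.round(r,3))
"
```

```text
t 62.38 tcp [432.8, 225.1, 247.6] jaw 94.1 w 73.3 F [0.53, -0.7, -0.13] q [26.1, 9.2, 97.1, 0.1, 73.8, -68.1]
[6.04533e+02 2.43800e+01 6.80000e-02 8.96000e-01]
[6.03905e+02 2.21790e+01 7.10000e-02 4.95000e-01]
[6.04692e+02 2.52470e+01 6.50000e-02 3.01000e-01]
chest/handle [5.96222e+02 2.42100e+01 7.50000e-02 3.49000e-01]
```

View pics/s34c.png

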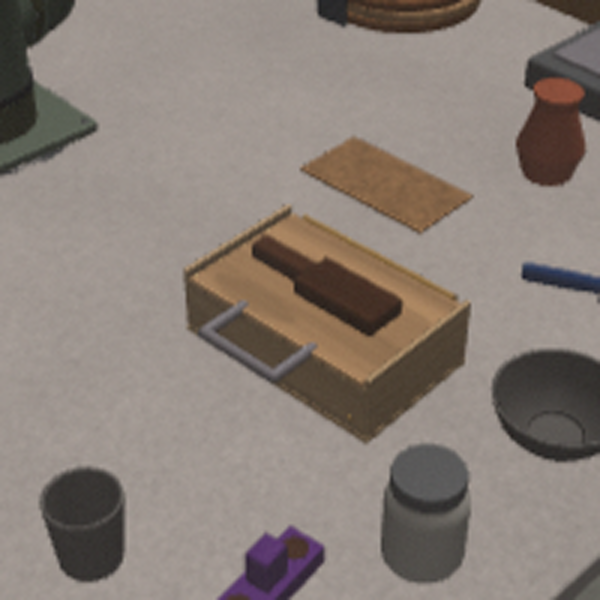

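View pics/o34.png

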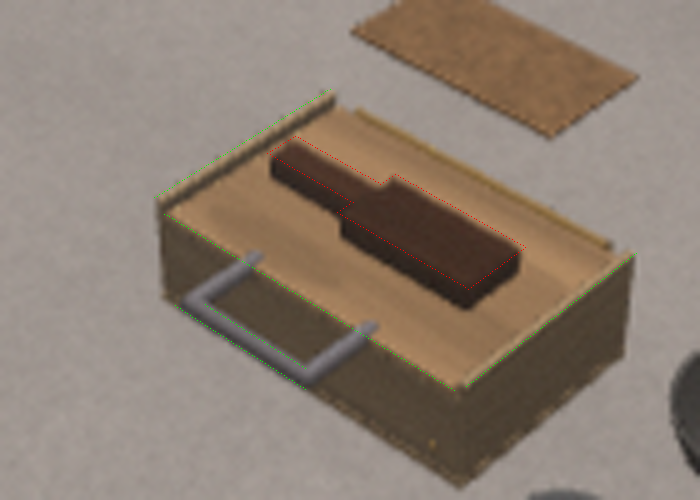

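The flap edge and handle sit where they were at the start (crop 460,385 and 250,340). The paddle lies on the flap, offset about +8 mm along the chest and nearly centred across, and the cup and vase are standing. Handing in.

```bash
python3 -c "
from h import *
print(job_done()); st()"
```

```text
the job is handed in; nothing more can be done
None
the job is handed in; nothing more can be done
```

The job is done and handed in at about 62 s of the 210 s allowed; no verdict came back.

**What I did:**
- I laid the paddle on the mat and lifted the flap to about 1.8 rad, where it stayed.
- I stood all three brown presses in the tier and left the purple look-alike alone.
- I slid the keeper up until the push rose from 4 N to 7 N, then 8.5 N, with the tool stopped at 586 mm.
- I shut the flap, pressing until it gave 9 N and would not go further, and laid the paddle back on it along the chest.

**Last checks that agreed:**
- **Row:** before shutting, the top picture showed it tight against the far wall. The keeper read 584 mm by camera and 586 mm by the arm, against about 585 mm expected.
- **Flap:** its edge and handle fit the same place as at the start.
- **Paddle:** it lies about 8 mm from the middle along the chest and within 0.01 rad of its length.
- **Cup and vase:** both stood upright in the last picture.

**Weak or disagreeing checks:**
- **Press positions:** the automatic fits of the three tight presses failed on the blurred shared edges. I judged that the row was tight from the picture, the force and the keeper's position. I could not look again once the flap was shut.
- **First shutting move:** it left the flap slightly open, which I saw and corrected.
- **Cameras:** the two views differed by 2 to 4 mm throughout.

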